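Lock blade carriers home in the grinding fixture

TASK

Get the blade carriers on the bench locked in the grinding fixture: swing its hasp bar off the staple and wide open, lay each carrier flat in a lane of its own, long way in, and tap it gently with the mallet, in under the hood, until it is fully home against the stop you cannot see (only the mallet, not your fingers, drives a carrier under the hood). When all of them are home, swing the hasp shut over its staple, and have the mallet standing upright on its rubber mat again. Leave the sharpening stone and the wrench beside the work where they lie.

Things in the scene. Friction and masses are not known exactly. Their poses are not given: they have to be found in the camera images.
- jig: Grinding fixture, bolted down. Origin: on the bench under the middle of its lane mouths; x runs inwards along the lanes (away from the robot), y left, z up. Base plate 6 mm thick, 300 wide, x = -35 to 150 mm. Three lanes at y = 70, 0, -70 mm. Steel hinge post at y = 140 (52 mm tall), staple post at y = -125 mm (48 tall). Any carrier may go in any lane.
- lane_left (a point): Middle of a lane's mouth, on the lane's floor, 6 mm above the bench; axes as the fixture's. The lane is 46 mm wide; open above, between rails 9 mm high, from here to 66 mm inwards, then covered by the hood. A carrier with its far end at the hood's edge has its centre 24 mm in from here.
- lane_mid (a point): Middle of a lane's mouth, on the lane's floor, 6 mm above the bench; axes as the fixture's. The lane is 46 mm wide; open above, between rails 9 mm high, from here to 66 mm inwards, then covered by the hood. A carrier with its far end at the hood's edge has its centre 24 mm in from here.
- lane_right (a point): Middle of a lane's mouth, on the lane's floor, 6 mm above the bench; axes as the fixture's. The lane is 46 mm wide; open above, between rails 9 mm high, from here to 66 mm inwards, then covered by the hood. A carrier with its far end at the hood's edge has its centre 24 mm in from here.
- hood_edge (a point): Middle of the front edge of the hood's top, at x = 66 mm of the fixture, 58 mm above the bench; the hood's underside is at 50 mm. Behind it each lane ends at a rigid steel stop, unseen, 35 to 60 mm behind this edge, at another depth in each lane. A carrier that is home still stands 24 to 49 mm out of the hood, clear of the shut hasp.
- hasp (a joint): Swing of the hasp bar about its vertical hinge, rad: 0 shut (bar across the lane mouths at x = -8 mm of the fixture, slot over the staple), grows as its free end swings towards the robot, to 1.75 at most; wide open means past 1.2. Stays where it is left (friction about 0.12 N m). Shut when below 0.08. It does not go shut over a carrier that sticks out past the mouths.
- hasp_hinge (a point): The hasp's hinge axis (vertical), 30 mm above the bench, at x = -8, y = 140 mm of the fixture. The bar is 289 mm long, 8 thick, 20 tall (20 to 40 mm above the bench).
- hasp_peg (a point): Grip of the hasp: middle of the free part of a round black peg, 18 mm in diameter, upright on the bar 175 mm from the hinge axis (when shut, in front of the gap between the middle and the right lane); this point is 75 mm above the bench, the peg stands from 40 to 98 mm.
- carrier0_mid (a point): centre (half-way up) of a blade carrier: a bare aluminium block 84 long (its x) x 40 wide (y) x 38 tall (z) with a dark blade strip and two screw heads set in its top, about 0.34 kg, lying flat, upright; the same from either end. There are two or three alike; None if this one is absent.
- carrier1_mid (a point): centre (half-way up) of a blade carrier: a bare aluminium block 84 long (its x) x 40 wide (y) x 38 tall (z) with a dark blade strip and two screw heads set in its top, about 0.34 kg, lying flat, upright; the same from either end. There are two or three alike; None if this one is absent.
- carrier2_mid (a point): centre (half-way up) of a blade carrier: a bare aluminium block 84 long (its x) x 40 wide (y) x 38 tall (z) with a dark blade strip and two screw heads set in its top, about 0.34 kg, lying flat, upright; the same from either end. There are two or three alike; None if this one is absent.
- mallet_head (a point): Centre of the head of a stubby mallet that stands upright on its head: black head 90 long (x, the flat striking faces are its two ends) x 46 wide (y) x 40 tall (z, towards the handle), this point 20 mm above its underside; square wooden handle 22 x 22 mm rising from the middle of the head, 20 to 85 mm above this point. About 0.35 kg.
- mat: Black rubber mat for the mallet, fixed, 130 x 90 x 4 mm; origin at the centre of its underside.
- stone: Grey sharpening stone, 120 x 45 x 24 mm. Not part of the job: leave it alone. Origin at its underside.
- wrench: Steel wrench lying flat. Not part of the job: leave it alone. Origin at its underside.
There are look-alikes about, which are no part of the job. Of the things that look like the part that bears mallet_head, the largest one is meant.

How it is judged:
On the way, in this order (a step that is already met when the one before it is completed fails the run):
1. the hasp is swung wide open (past 1.2 rad) (value of joint hasp above 1.2 rad), for 0.2 s.
2. every carrier present is home against the stop of a lane (((x of carrier0_mid in the frame of jig between 0.069 and 0.075 m and y of carrier0_mid in the frame of jig between 0.062 and 0.078 m) or (x of carrier0_mid in the frame of jig between 0.061 and 0.067 m and y of carrier0_mid in the frame of jig between -0.008 and 0.008 m) or (x of carrier0_mid in the frame of jig between 0.077 and 0.083 m and y of carrier0_mid in the frame of jig between -0.078 and -0.062 m)) and z of each of carrier0_mid, carrier1_mid, carrier2_mid in the frame of jig below 0.03 m and angle between the x axis of each of carrier0_mid, carrier1_mid, carrier2_mid and the x axis of jig, either way round below 0.15 rad and ((x of carrier1_mid in the frame of jig between 0.069 and 0.075 m and y of carrier1_mid in the frame of jig between 0.062 and 0.078 m) or (x of carrier1_mid in the frame of jig between 0.061 and 0.067 m and y of carrier1_mid in the frame of jig between -0.008 and 0.008 m) or (x of carrier1_mid in the frame of jig between 0.077 and 0.083 m and y of carrier1_mid in the frame of jig between -0.078 and -0.062 m)) and ((x of carrier2_mid in the frame of jig between 0.069 and 0.075 m and y of carrier2_mid in the frame of jig between 0.062 and 0.078 m) or (x of carrier2_mid in the frame of jig between 0.061 and 0.067 m and y of carrier2_mid in the frame of jig between -0.008 and 0.008 m) or (x of carrier2_mid in the frame of jig between 0.077 and 0.083 m and y of carrier2_mid in the frame of jig between -0.078 and -0.062 m))), for 0.2 s.
3. the hasp is shut over its staple with the carriers home (all of step 2 and value of joint hasp below 0.08 rad), for 0.2 s.
At the end, for the whole second after the job is handed in: Every carrier present lies flat in a lane of its own within 3 mm of the hidden stop, the hasp is shut (below 0.08 rad), and the mallet stands upright on the rubber mat, its head's centre within 30 mm of the mat's centre; all at rest (all of step 3 and horizontal distance between mallet_head and mat below 0.03 m and angle between mallet_head's own z axis and vertical below 0.1 rad and height (world z) of mallet_head between 0.02 and 0.03 m and linear speed of each of mallet, carrier0, carrier1, carrier2 below 0.02 m/s); the robot touches nothing.
It fails at once if a blade carrier handled with the fingers while it reaches 20 mm or more under the hood ((contact force between the fingers and carrier0 above 1 N and x of carrier0_mid in the frame of jig above 0.044 m and y of carrier0_mid in the frame of jig between -0.1 and 0.1 m and z of carrier0_mid in the frame of jig below 0.035 m) or (contact force between the fingers and carrier1 above 1 N and x of carrier1_mid in the frame of jig above 0.044 m and y of carrier1_mid in the frame of jig between -0.1 and 0.1 m and z of carrier1_mid in the frame of jig below 0.035 m) or (contact force between the fingers and carrier2 above 1 N and x of carrier2_mid in the frame of jig above 0.044 m and y of carrier2_mid in the frame of jig between -0.1 and 0.1 m and z of carrier2_mid in the frame of jig below 0.035 m)).
It fails at once if a carrier struck or pressed by the mallet with more than 60 N (contact force between mallet and carrier0 above 60 N or contact force between mallet and carrier1 above 60 N or contact force between mallet and carrier2 above 60 N).
It fails at once if the stone or the wrench moved by more than 50 mm (distance of any of stone, wrench from where it was at the start of the episode above 0.05 m).
Of carrier0, carrier1, carrier2 only 2 to 3 are there at a start; the rules pass over those that are not, and their reading is None.
At some moment in a run one of carrier0, carrier1, carrier2 may be knocked a few centimetres aside while the robot is not near it.
Once in a run the grip may slacken for a moment while it holds something.
It also fails if it takes over 210 s, if anything falls off the work surface, if the arm or the gripper's body presses on something with over 40 N, if the wrist force passes 120 N, or if a joint passes its speed limit or range.

ROBOT

A 6-joint arm with a two-finger parallel gripper is mounted at the origin on the work surface. World frame = base frame: x ahead of the robot, y to its left, z up, the work surface at z = 0. Lengths are in m, angles in rad, forces in N, time in s.
With the tool pointing down it reaches from about 0.225 to 0.875 m from the base axis. Payload 3.4 kg.
Tool frame: the origin (TCP) lies at the centre of the arm's flange, where the gripper is bolted on; the fingertips stand manip.tcp_to_tips ahead of it and the grasp point (between the pads) lies 155 mm ahead of it (manip.tcp_to_tips is the distance from the TCP to the fingertips, in m); z points along the fingers, y is the line along which they close (so a half turn about z gives the same grasp; the last joint's range is limited). The gripper opens to 85 mm and grips with 20 to 120 N. Pads are 22 mm wide; open, the fingers measure 114 mm over their backs; the gripper's body (76 mm by 85 mm) begins 54 mm behind the grasp point. The pads swing forward as they close: fully open they stand 13 mm farther back than shut.
Start: joints at [-1.461, 0.276, 1.505, -0, 1.361, -0.121], TCP at [0.132, -0.56, 0.405] pointing down, gripper open.
Joint ranges: [-2.89, 2.89], [-0.75, 2.08], [0.22, 2.7], [-1.18, 4.32], [0.11, 2.71], [-2.7, 2.7]. Speed limits (rad/s): [2.57, 2.57, 3.14, 3.14, 3.14, 3.14].

INTERFACE

Orientations are given as a unit quaternion [w, x, y, z].
In Python, from rig import sensors, imaging, manip gives the robot as it stands. The module is installed in compiled form; this text tells all that it offers.
- The arm moves only by the tool jog_arm, never from a script. Its argument "plan" is a list of rows, each an object of numbers: "dx", "dy", "dz": the shift along the tool's x, y, z in mm; "ax", "ay", "az": the turn, a rotation vector about the tool's x, y, z in units of 6 degrees (1.0 is 6 degrees); "grip": the closure, from 0 (fully open) to 1 (shut). A call has 1 to 20 rows; each row shifts and turns the commanded pose from where the row before left it, along the tool's axes as they then stand; what a row does not reach is not made up. A row lasts 1/12 s, in which the tool goes at most 41.7 mm and 7.16 degrees, less where a joint would pass 70% of its speed; a pose out of reach is approached as far as the arm can. A call is refused whole if a number of a shift passes 41.7 or a number of a turn 1, either way. A call with a gripper value outside its range is refused whole. The fingers move at their own pace and stop on an object; "grip_force" is the grip in N (left out, the last holds). Time passes only in rows, so rows that do not move let the fingers close. It gives the time, the measured TCP pose, the force, the opening and the grip force at its end, in the units of the state.
- sensors.get_state(): the state, without advancing time (a new reading comes with each control period).
- imaging.get_image(name): name is "scene" or "top" or "wrist"; returns a dict with "image" (400x640x3 uint8, red, green, blue), "K" (3x3 intrinsics, pixels), "extrinsics" (4x4, takes a point from world to camera coordinates). Camera axes: x right, y up, looking along -z (the intrinsics and any distortion apply to the point x, -y, -z); pixel columns grow to the right and rows downward; lengths in m; the calibration is good to about 2 mm. A picture is of the moment at which its call begins. There is no depth.
- manip.sign_off(): hands the job in; it is judged then, once.
The state is a dict: "clock": time; "qpos": joint angles; "qd": joint speeds; "effort": joint torques, N m; "position": TCP position; "ee_rot": TCP orientation; "contact_force": force on the tool from outside, world axes, zero at the start; "moment": the same for the moment, N m; "width": finger opening in m; "gripper_force": force on a finger pad.
Only numpy, scipy, OpenCV 4.12 (cv2) and the standard library are available. Lean on these libraries where they do the work, as an engineer would, in place of code of your own. Each camera call takes 0.05 s, during which the arm holds its last target. There are 200 camera calls.

## Working session

There is one attempt and no reset: what is moved stays moved. The work goes in short steps, Python scripts to look and compute and a tool call to move; the robot and the scene stay as the last step left them, time stands still between calls to the robot, and variables do not carry over. Pictures are saved under pics/ and viewed, at most 14 in all, crops included, and the job is handed in when it is done.

Besides the shell and the picture viewer there is one more tool, called after "Request:" by a JSON object that holds its "name" and its "arguments". jog_arm: Moves the arm, as the interface text tells. Its arguments: {"type":"object","properties":{"plan":{"type":"array"},"grip_force":{"type":"number"}},"required":["plan"]}

```bash
mkdir -p pics
cat > h.py <<'E'
import numpy as np, cv2
from rig import sensors, imaging, manip
def snap(n,f):
    d=imaging.get_image(n); cv2.imwrite('pics/'+f+'.png',d['image'][:,:,::-1]); np.savez('pics/'+f+'.npz',K=d['K'],E=d['extrinsics']); return d
def crop(f,x0,y0,x1,y1,s,o):
    im=cv2.imread('pics/'+f+'.png')[y0:y1,x0:x1]; cv2.imwrite('pics/'+o+'.png',cv2.resize(im,None,fx=s,fy=s,interpolation=cv2.INTER_CUBIC))
def ray(f,u,v,z):
    d=np.load('pics/'+f+'.npz'); K,E=d['K'],d['E']
    p=np.linalg.solve(K,[u,v,1.]); c=np.array([p[0],-p[1],-1.])
    R,t=E[:3,:3],E[:3,3]; o=-R.T@t; w=R.T@c; return o+w*(z-o[2])/w[2]
def proj(f,P):
    d=np.load('pics/'+f+'.npz'); K,E=d['K'],d['E']
    c=E[:3,:3]@np.array(P)+E[:3,3]; q=K@[c[0],-c[1],-c[2]]; return q[:2]/q[2]
E
python3 - <<'E'
from h import *
print(manip.tcp_to_tips); s=sensors.get_state(); print(s)
for n in ('top','scene'): d=snap(n,n+'0'); print(d['K'],d['extrinsics'])
E
```

```text
0.1734
{'clock': 0.0, 'qpos': array([-1.46103680e+00,  2.76602903e-01,  1.50616994e+00, -6.99252030e-07,
        1.36070095e+00, -1.21022393e-01]), 'qd': array([ 0.00030217,  0.00091532, -0.00111697,  0.001962  ,  0.00032738,
       -0.00020757]), 'effort': array([ 1.18726341e-03, -4.16772437e+01, -2.45799690e+01, -1.58373376e-05,
        1.10379842e-02,  5.66095181e-06]), 'position': array([ 0.13148226, -0.55953618,  0.40382024]), 'ee_rot': array([-9.40558263e-04,  9.93349399e-01,  1.15135080e-01,  4.95487075e-06]), 'contact_force': array([0.1714284 , 0.17051167, 0.49386638]), 'moment': array([-0.06153812,  0.05421566, -0.0157152 ]), 'gripper_force': 0.0, 'width': 0.085327204308223}
[[453.50239675   0.         321.82723699]
 [  0.         453.50239675 195.95035296]
 [  0.           0.           1.        ]] [[-0.01925022 -0.99969619  0.01539311 -0.00800227]
 [ 0.99737122 -0.01812517  0.07015785 -0.50284138]
 [-0.06985753  0.0167032   0.99741713 -1.31830937]
 [ 0.          0.          0.          1.        ]]
[[410.78384337   0.         316.29758304]
 [  0.         410.78384337 202.15275734]
 [  0.           0.           1.        ]] [[ 0.31637472  0.94853243  0.01390211 -0.15118674]
 [-0.78441282  0.25333642  0.56614238  0.3260428 ]
 [ 0.53348249 -0.19001813  0.82419023 -1.54494731]
 [ 0.          0.          0.          1.        ]]
```

View pics/top0.png

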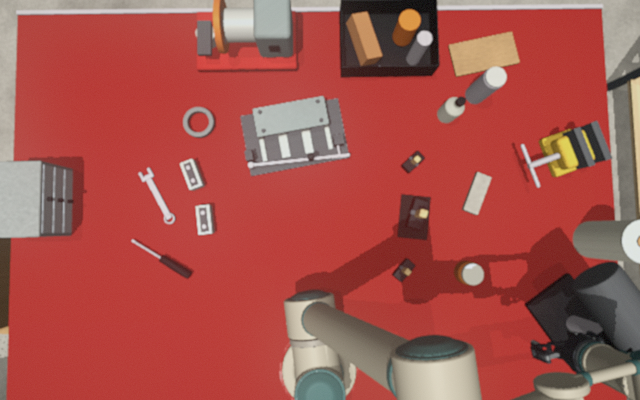

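View pics/scene0.png

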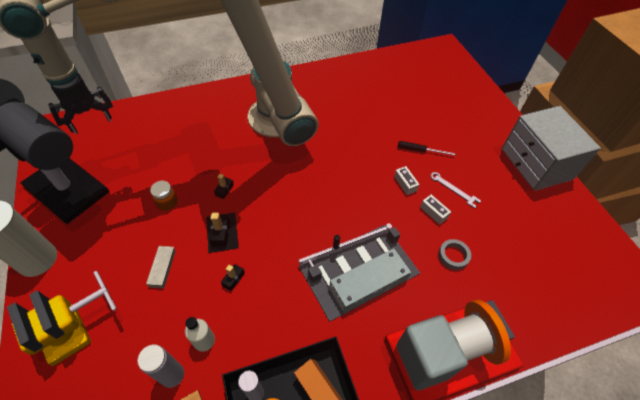

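The top view shows two carriers at (191,174) and (205,219), and no third in either view. The fixture is at (295,135), the stone at (477,193) and the wrench at (157,195). There are three mallet candidates: (415,217), which is largest and on the mat, and the smaller (413,161) and (403,270). I choose (415,217) and will check it in a close crop.

Run:
```python
from h import *
crop('top0',380,140,460,290,4,'a'); crop('top0',160,140,240,250,5,'b'); crop('top0',230,85,360,185,6,'c')
a=cv2.imread('pics/a.png');b=cv2.imread('pics/b.png')
w=np.zeros((600,720,3),np.uint8); w[:600,:320]=a; w[:550,320:720]=b; cv2.imwrite('pics/ab.png',w)
```

```text
(no output)
```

View pics/ab.png

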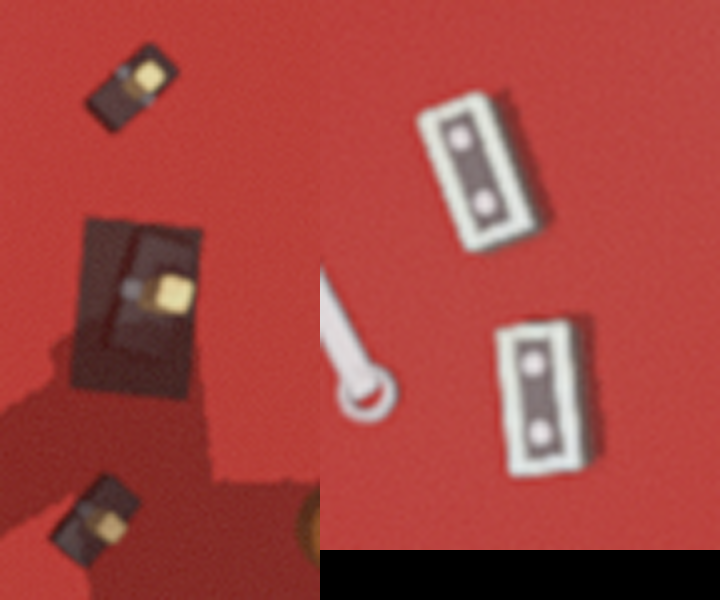

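View pics/c.png

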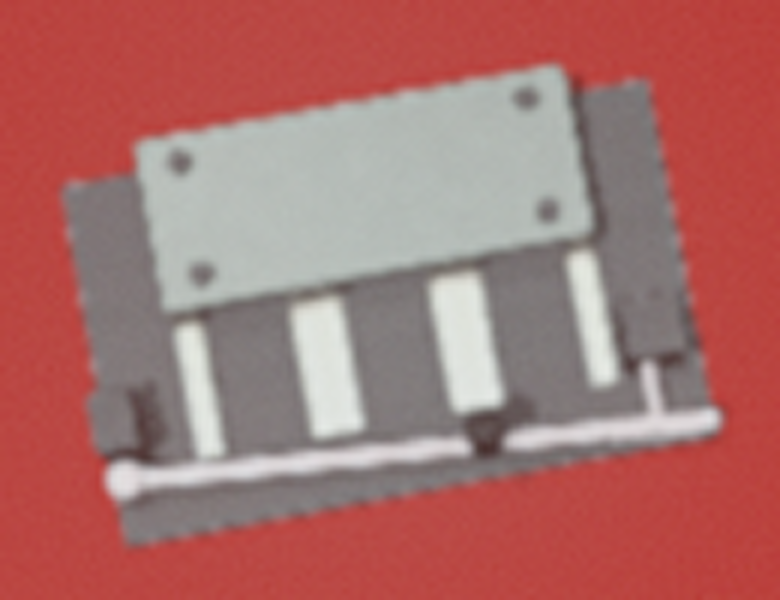

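Run:
```python
from h import *
f='top0'
def R(pts,z,sc,ox,oy,px=0): return np.array([ray(f,(x-px)/sc+ox,y/sc+oy,z)[:2] for x,y in pts])
def rep(n,P):
    e=lambda a,b:np.linalg.norm(P[a]-P[b])
    l=P[0]+P[1]-P[2]-P[3]; print(n,P.mean(0).round(4),'sides',[round(e(i,(i+1)%4),4) for i in range(4)],'ang',round(np.degrees(np.arctan2(l[1],l[0])),1))
pl=R([(65,185),(645,80),(712,430),(125,545)],.006,6,230,85); rep('plate',pl)
c=pl.mean(0);l=pl[0]+pl[1]-pl[2]-pl[3];w=pl[0]+pl[3]-pl[1]-pl[2]; l/=np.linalg.norm(l);w/=np.linalg.norm(w); print(np.degrees(np.arctan2(-w[0],w[1])))
print('jig',c-l*.0575)
print('peg',R([(487,430)],.098,6,230,85),'hinge',R([(125,480)],.04,6,230,85))
rep('A',R([(418,117),(482,92),(538,235),(475,250)],.038,5,160,140,320))
rep('B',R([(497,328),(572,320),(585,468),(510,475)],.038,5,160,140,320))
rep('mat',R([(87,217),(202,230),(188,398),(70,387)],.004,4,380,140))
print('handle',R([(176,294)],.109,4,380,140)); 
print('headtop',R([(135,228),(200,240),(110,345),(185,355)],.044,4,380,140))
hd=proj(f,[*c,.058]); print(R([(135,143),(560,65),(595,235),(165,310)],.058,6,230,85))
rep('hood',R([(135,143),(560,65),(595,235),(165,310)],.058,6,230,85))
```

```text
plate [0.6835 0.0606] sides [np.float64(0.2955), np.float64(0.1806), np.float64(0.2973), np.float64(0.1838)] ang 9.2
9.881809985932685
jig [0.62668967 0.05143426]
peg [[0.60715661 0.01150639]] hinge [[0.59486567 0.18736472]]
A [0.5698 0.359 ] sides [np.float64(0.0395), np.float64(0.09), np.float64(0.0372), np.float64(0.0847)] ang 22.0
B [0.4393 0.3229] sides [np.float64(0.0433), np.float64(0.0856), np.float64(0.043), np.float64(0.085)] ang 4.9
mat [ 0.436  -0.2913] sides [np.float64(0.0865), np.float64(0.1255), np.float64(0.088), np.float64(0.1272)] ang -7.2
handle [[ 0.44280469 -0.29553691]]
headtop [[ 0.49287751 -0.28315614]
 [ 0.48331119 -0.33008244]
 [ 0.40872778 -0.26225008]
 [ 0.40049701 -0.31623575]]
[[ 0.75569745  0.17869871]
 [ 0.79092747 -0.02671411]
 [ 0.70731813 -0.04194837]
 [ 0.67410368  0.16504303]]
hood [0.732  0.0688] sides [np.float64(0.2084), np.float64(0.085), np.float64(0.2096), np.float64(0.0827)] ang 9.9
```

```bash
cat >> h.py <<'E'
J=np.array([.6265,.0512]); JY=np.radians(9.8)
def jig(x,y): c,s=np.cos(JY),np.sin(JY); return J+[c*x-s*y,s*x+c*y]
from scipy.spatial.transform import Rotation as Ro
def go(xy,z,psi,off=0.155):
    """z = height of grasp point; prints the shift in tool axes (mm) and turn (units)"""
    s=sensors.get_state(); w,x,y,zz=s['ee_rot']; R=Ro.from_quat([x,y,zz,w]).as_matrix()
    p=np.degrees(np.arctan2(R[1,0],R[0,0])); t=np.array([*xy,z+off])
    d=R.T@(t-s['position'])*1000; tilt=np.degrees(np.arctan2(R[0,2],-R[2,2])),np.degrees(np.arctan2(R[1,2],-R[2,2]))
    print('clk',round(s['clock'],1),'pos',s['position'].round(4),'psi',round(p,2),'tilt',np.round(tilt,2),'shift',d.round(1),'az',round(-(psi-p)/6,2),'q',s['qpos'].round(2),'w',round(s['width'],4))
E
python3 - <<'E'
from h import *
go((.607,.0115),.180,104)
E
```

```text
clk 0.1 pos [ 0.1315 -0.5596  0.4039] psi 13.23 tilt [-0.01  0.09] shift [ 593.5 -447.    69.8] az -15.13 q [-1.46  0.28  1.51 -0.    1.36 -0.12] w 0.0856
```

Request:
{"name": "jog_arm", "arguments": {"plan": [{"dx": 29.7, "dy": -22.3}, {"dx": 29.7, "dy": -22.3}, {"dx": 29.7, "dy": -22.3}, {"dx": 29.7, "dy": -22.3}, {"dx": 29.7, "dy": -22.3}, {"dx": 29.7, "dy": -22.3}, {"dx": 29.7, "dy": -22.3}, {"dx": 29.7, "dy": -22.3}, {"dx": 29.7, "dy": -22.3}, {"dx": 29.7, "dy": -22.3}, {"dx": 29.7, "dy": -22.3}, {"dx": 29.7, "dy": -22.3}, {"dx": 29.7, "dy": -22.3}, {"dx": 29.7, "dy": -22.3}, {"dx": 29.7, "dy": -22.3}, {"dx": 29.7, "dy": -22.3}, {"dx": 29.7, "dy": -22.3}, {"dx": 29.7, "dy": -22.3}, {"dx": 29.7, "dy": -22.3}, {"dx": 29.7, "dy": -22.3}], "grip_force": 30}}

```text
$.plan[0]: bad value
```

Request:
{"name": "jog_arm", "arguments": {"plan": [{"az": -1, "dz": 4.6}, {"az": -1, "dz": 4.6}, {"az": -1, "dz": 4.6}, {"az": -1, "dz": 4.6}, {"az": -1, "dz": 4.6}, {"az": -1, "dz": 4.6}, {"az": -1, "dz": 4.6}, {"az": -1, "dz": 4.6}, {"az": -1, "dz": 4.6}, {"az": -1, "dz": 4.6}, {"az": -1, "dz": 4.6}, {"az": -1, "dz": 4.6}, {"az": -1, "dz": 4.6}, {"az": -1, "dz": 4.6}, {"az": -1, "dz": 4.6}, {"az": 0}]}}

```text
$.plan[0]: bad value
```

Run:
```python
from h import *
go((.607,.0115),.180,104); snap('wrist','w1'); print(proj('w1',[.607,.0115,.098]),proj('w1',[*jig(66,0)/1 if 0 else jig(.066,0),.058]))
print([proj('w1',[*jig(.066,y),.058]).round(1) for y in(.105,-.105)], proj('w1',[*jig(-.008,.14),.04]))
```

```text
File "<stdin>", line 2
    go((.607,.0115),.180,104); snap('wrist','w1'); print(proj('w1',[.607,.0115,.098]),proj('w1',[*jig(66,0)/1 if 0 else jig(.066,0),.058]))
                                                                                                              ^^
SyntaxError: invalid syntax
```

Request:
{"name": "jog_arm", "arguments": {"plan": [{"dx": 29.7, "dy": -22.3, "dz": 0, "ax": 0, "ay": 0, "az": 0, "grip": 0}], "grip_force": 30}}

```text
clock: 0.18
position: [0.153, -0.5351, 0.4037]
ee_rot: [0.002, 0.994, 0.113, -0.002]
contact_force: [-0.3, -0.3, 0.5]
width: 0.0855
gripper_force: 0.0
```

Request:
{"name": "jog_arm", "arguments": {"plan": [{"dx": 33.1, "dy": -25, "dz": 0, "ax": 0, "ay": 0, "az": 0, "grip": 0}, {"dx": 33.1, "dy": -25, "dz": 0, "ax": 0, "ay": 0, "az": 0, "grip": 0}, {"dx": 33.1, "dy": -25, "dz": 0, "ax": 0, "ay": 0, "az": 0, "grip": 0}, {"dx": 33.1, "dy": -25, "dz": 0, "ax": 0, "ay": 0, "az": 0, "grip": 0}, {"dx": 33.1, "dy": -25, "dz": 0, "ax": 0, "ay": 0, "az": 0, "grip": 0}, {"dx": 33.1, "dy": -25, "dz": 0, "ax": 0, "ay": 0, "az": 0, "grip": 0}, {"dx": 33.1, "dy": -25, "dz": 0, "ax": 0, "ay": 0, "az": 0, "grip": 0}, {"dx": 33.1, "dy": -25, "dz": 0, "ax": 0, "ay": 0, "az": 0, "grip": 0}, {"dx": 33.1, "dy": -25, "dz": 0, "ax": 0, "ay": 0, "az": 0, "grip": 0}, {"dx": 33.1, "dy": -25, "dz": 0, "ax": 0, "ay": 0, "az": 0, "grip": 0}, {"dx": 33.1, "dy": -25, "dz": 0, "ax": 0, "ay": 0, "az": 0, "grip": 0}, {"dx": 33.1, "dy": -25, "dz": 0, "ax": 0, "ay": 0, "az": 0, "grip": 0}, {"dx": 33.1, "dy": -25, "dz": 0, "ax": 0, "ay": 0, "az": 0, "grip": 0}, {"dx": 33.1, "dy": -25, "dz": 0, "ax": 0, "ay": 0, "az": 0, "grip": 0}, {"dx": 33.1, "dy": -25, "dz": 0, "ax": 0, "ay": 0, "az": 0, "grip": 0}, {"dx": 33.1, "dy": -25, "dz": 0, "ax": 0, "ay": 0, "az": 0, "grip": 0}, {"dx": 33.1, "dy": -25, "dz": 0, "ax": 0, "ay": 0, "az": 0, "grip": 0}]}}

```text
clock: 1.6
position: [0.6067, 0.0132, 0.4042]
ee_rot: [0.0, 0.993, 0.115, -0.0]
contact_force: [0.6, 0.2, 0.0]
width: 0.0852
gripper_force: 0.0
```

Request:
{"name": "jog_arm", "arguments": {"plan": [{"dx": 0, "dy": 0, "dz": 4.6, "ax": 0, "ay": 0, "az": -1, "grip": 0}, {"dx": 0, "dy": 0, "dz": 4.6, "ax": 0, "ay": 0, "az": -1, "grip": 0}, {"dx": 0, "dy": 0, "dz": 4.6, "ax": 0, "ay": 0, "az": -1, "grip": 0}, {"dx": 0, "dy": 0, "dz": 4.6, "ax": 0, "ay": 0, "az": -1, "grip": 0}, {"dx": 0, "dy": 0, "dz": 4.6, "ax": 0, "ay": 0, "az": -1, "grip": 0}, {"dx": 0, "dy": 0, "dz": 4.6, "ax": 0, "ay": 0, "az": -1, "grip": 0}, {"dx": 0, "dy": 0, "dz": 4.6, "ax": 0, "ay": 0, "az": -1, "grip": 0}, {"dx": 0, "dy": 0, "dz": 4.6, "ax": 0, "ay": 0, "az": -1, "grip": 0}, {"dx": 0, "dy": 0, "dz": 4.6, "ax": 0, "ay": 0, "az": -1, "grip": 0}, {"dx": 0, "dy": 0, "dz": 4.6, "ax": 0, "ay": 0, "az": -1, "grip": 0}, {"dx": 0, "dy": 0, "dz": 4.6, "ax": 0, "ay": 0, "az": -1, "grip": 0}, {"dx": 0, "dy": 0, "dz": 4.6, "ax": 0, "ay": 0, "az": -1, "grip": 0}, {"dx": 0, "dy": 0, "dz": 4.6, "ax": 0, "ay": 0, "az": -1, "grip": 0}, {"dx": 0, "dy": 0, "dz": 4.6, "ax": 0, "ay": 0, "az": -1, "grip": 0}, {"dx": 0, "dy": 0, "dz": 4.6, "ax": 0, "ay": 0, "az": -1, "grip": 0}, {"dx": 0, "dy": 0, "dz": 0, "ax": 0, "ay": 0, "az": 0, "grip": 0}]}}

```text
clock: 2.93
position: [0.6054, 0.0112, 0.3342]
ee_rot: [-0.001, 0.62, 0.784, -0.001]
contact_force: [-0.2, 0.2, -1.5]
width: 0.0854
gripper_force: 0.0
```

Run:
```python
from h import *
go((.607,.0115),.180,104); snap('wrist','w1'); print(proj('w1',[.607,.0115,.098]))
print([proj('w1',[*jig(.066,y),.058]).round(1) for y in(.105,-.105)], proj('w1',[*jig(-.008,.14),.04]))
```

```text
clk 2.9 pos [0.6054 0.0112 0.3342] psi 103.32 tilt [-0.18  0.01] shift [-0.1  1.6 -0.8] az -0.11 q [-0.1   0.37  1.55 -0.    1.23 -0.33] w 0.0854
[321.12325385 216.04006018]
[array([473.2,   3.4]), array([424.3, 284.3])] [363.55031662 -54.50775665]
```

View pics/w1.png

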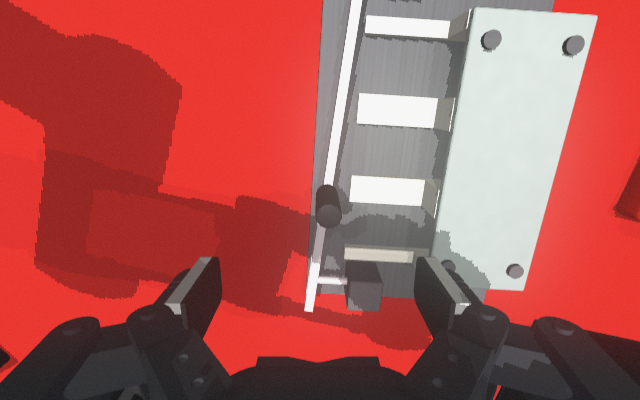

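The wrist view shows the peg top at (329,216), the hood corner at (474,9), and the bar running from (358,0) to (309,311). Everything is within a few mm of the prediction.

Run:
```python
from h import *
p=ray('w1',329,215,.098); h=jig(-.008,.14); print(p, np.linalg.norm(p[:2]-h), np.degrees(np.arctan2(p[0]-h[0],h[1]-p[1])))
go(p[:2],.075,94.5)
```

```text
[0.61189832 0.01341286 0.098     ] 0.17522004769043678 5.604085880820358
clk 3.0 pos [0.6056 0.0112 0.3347] psi 103.1 tilt [-0.12  0.01] shift [  0.7   6.8 104.7] az 1.43 q [-0.1   0.37  1.55 -0.    1.23 -0.32] w 0.0854
```

Request:
{"name": "jog_arm", "arguments": {"plan": [{"dx": 0.7, "dy": 6.8, "dz": 30, "ax": 0, "ay": 0, "az": 0, "grip": 0}, {"dx": 0, "dy": 0, "dz": 30, "ax": 0, "ay": 0, "az": 0.6, "grip": 0}, {"dx": 0, "dy": 0, "dz": 25, "ax": 0, "ay": 0, "az": 0.65, "grip": 0}, {"dx": 0, "dy": 0, "dz": 20, "ax": 0, "ay": 0, "az": 0, "grip": 0}, {"dx": 0, "dy": 0, "dz": 0, "ax": 0, "ay": 0, "az": 0, "grip": 1}, {"dx": 0, "dy": 0, "dz": 0, "ax": 0, "ay": 0, "az": 0, "grip": 1}, {"dx": 0, "dy": 0, "dz": 0, "ax": 0, "ay": 0, "az": 0, "grip": 1}, {"dx": 0, "dy": 0, "dz": 0, "ax": 0, "ay": 0, "az": 0, "grip": 1}, {"dx": 0, "dy": 0, "dz": 0, "ax": 0, "ay": 0, "az": 0, "grip": 1}, {"dx": 0, "dy": 0, "dz": 0, "ax": 0, "ay": 0, "az": 0, "grip": 1}], "grip_force": 30}}

```text
clock: 3.82
position: [0.6128, 0.0133, 0.2323]
ee_rot: [0.001, 0.671, 0.741, 0.001]
contact_force: [-0.9, -0.3, 2.7]
width: 0.0172
gripper_force: 29.3
```

Request:
{"name": "jog_arm", "arguments": {"plan": [{"dx": 0.5, "dy": -13.7, "dz": 0, "ax": 0, "ay": 0, "az": 0.75, "grip": 1}, {"dx": 0.5, "dy": -13.7, "dz": 0, "ax": 0, "ay": 0, "az": 0.75, "grip": 1}, {"dx": 0.5, "dy": -13.7, "dz": 0, "ax": 0, "ay": 0, "az": 0.75, "grip": 1}, {"dx": 0.5, "dy": -13.7, "dz": 0, "ax": 0, "ay": 0, "az": 0.75, "grip": 1}, {"dx": 0.5, "dy": -13.7, "dz": 0, "ax": 0, "ay": 0, "az": 0.75, "grip": 1}, {"dx": 0.5, "dy": -13.7, "dz": 0, "ax": 0, "ay": 0, "az": 0.75, "grip": 1}, {"dx": 0.5, "dy": -13.7, "dz": 0, "ax": 0, "ay": 0, "az": 0.75, "grip": 1}, {"dx": 0.5, "dy": -13.7, "dz": 0, "ax": 0, "ay": 0, "az": 0.75, "grip": 1}, {"dx": 0.5, "dy": -13.7, "dz": 0, "ax": 0, "ay": 0, "az": 0.75, "grip": 1}, {"dx": 0.5, "dy": -13.7, "dz": 0, "ax": 0, "ay": 0, "az": 0.75, "grip": 1}]}}

```text
clock: 4.65
position: [0.4844, 0.0518, 0.2323]
ee_rot: [0.001, 0.904, 0.427, 0.002]
contact_force: [0.8, 0.4, 4.5]
width: 0.0174
gripper_force: 30.1
```

Request:
{"name": "jog_arm", "arguments": {"plan": [{"dx": 0.5, "dy": -13.7, "dz": 0, "ax": 0, "ay": 0, "az": 0.75, "grip": 1}, {"dx": 0.5, "dy": -13.7, "dz": 0, "ax": 0, "ay": 0, "az": 0.75, "grip": 1}, {"dx": 0.5, "dy": -13.7, "dz": 0, "ax": 0, "ay": 0, "az": 0.75, "grip": 1}, {"dx": 0.5, "dy": -13.7, "dz": 0, "ax": 0, "ay": 0, "az": 0.75, "grip": 1}, {"dx": 0.5, "dy": -13.7, "dz": 0, "ax": 0, "ay": 0, "az": 0.75, "grip": 1}, {"dx": 0.5, "dy": -13.7, "dz": 0, "ax": 0, "ay": 0, "az": 0.75, "grip": 1}, {"dx": 0.5, "dy": -13.7, "dz": 0, "ax": 0, "ay": 0, "az": 0.75, "grip": 1}, {"dx": 0.5, "dy": -13.7, "dz": 0, "ax": 0, "ay": 0, "az": 0.75, "grip": 1}, {"dx": 0.5, "dy": -13.7, "dz": 0, "ax": 0, "ay": 0, "az": 0.75, "grip": 1}, {"dx": 0, "dy": 0, "dz": 0, "ax": 0, "ay": 0, "az": 0, "grip": 1}]}}

```text
clock: 5.48
position: [0.4225, 0.1573, 0.2323]
ee_rot: [-0.001, 0.996, 0.088, 0.001]
contact_force: [-1.9, -0.0, 7.9]
width: 0.0172
gripper_force: 30.3
```

Run:
```python
from h import *
s=sensors.get_state(); h=jig(-.008,.14); p=s['position'][:2]-h; print(np.hypot(*p), np.degrees(np.arctan2(p[0],-p[1])), s['contact_force'])
go((.569,.359),.15,22)
```

```text
0.17501512381072232 -79.96046638964748 [-1.93189369 -0.01185988  7.85747079]
clk 5.5 pos [0.4225 0.1573 0.2323] psi 10.15 tilt [0.13 0.08] shift [ 180.  -172.8  -72.1] az -1.98 q [0.2  0.27 2.02 0.   0.86 1.59] w 0.0172
```

Request:
{"name": "jog_arm", "arguments": {"plan": [{"dx": 0, "dy": 0, "dz": 0, "ax": 0, "ay": 0, "az": 0, "grip": 0}, {"dx": 0, "dy": 0, "dz": 0, "ax": 0, "ay": 0, "az": 0, "grip": 0}, {"dx": 0, "dy": 0, "dz": 0, "ax": 0, "ay": 0, "az": 0, "grip": 0}, {"dx": 0, "dy": 0, "dz": 0, "ax": 0, "ay": 0, "az": 0, "grip": 0}, {"dx": 0, "dy": 0, "dz": -34, "ax": 0, "ay": 0, "az": 0, "grip": 0}, {"dx": 0, "dy": 0, "dz": -34, "ax": 0, "ay": 0, "az": 0, "grip": 0}, {"dx": 0, "dy": 0, "dz": -34, "ax": 0, "ay": 0, "az": 0, "grip": 0}, {"dx": 25.7, "dy": -24.7, "dz": 0, "ax": 0, "ay": 0, "az": 0, "grip": 0}, {"dx": 25.7, "dy": -24.7, "dz": 0, "ax": 0, "ay": 0, "az": 0, "grip": 0}, {"dx": 25.7, "dy": -24.7, "dz": 0, "ax": 0, "ay": 0, "az": 0, "grip": 0}, {"dx": 25.7, "dy": -24.7, "dz": 0, "ax": 0, "ay": 0, "az": 0, "grip": 0}, {"dx": 25.7, "dy": -24.7, "dz": 0, "ax": 0, "ay": 0, "az": 0, "grip": 0}, {"dx": 25.7, "dy": -24.7, "dz": 0, "ax": 0, "ay": 0, "az": 0, "grip": 0}, {"dx": 25.7, "dy": -24.7, "dz": 0, "ax": 0, "ay": 0, "az": 0, "grip": 0}, {"dx": 0, "dy": 0, "dz": 0, "ax": 0, "ay": 0, "az": -1, "grip": 0}, {"dx": 0, "dy": 0, "dz": 0, "ax": 0, "ay": 0, "az": -1, "grip": 0}, {"dx": 0, "dy": 0, "dz": 0, "ax": 0, "ay": 0, "az": 0, "grip": 0}]}}

```text
clock: 6.9
position: [0.5696, 0.3579, 0.3315]
ee_rot: [0.0, 0.981, 0.194, -0.001]
contact_force: [0.3, 0.1, 0.6]
width: 0.0854
gripper_force: 0.0
```

Run:
```python
from h import *
snap('wrist','w2'); snap('top','t2')
go((.5698,.359),.02,22); print(proj('w2',[.5698,.359,.038]))
```

```text
clk 7.0 pos [0.5692 0.3574 0.3321] psi 22.04 tilt [-0.05 -0.03] shift [  1.3  -1.3 157.1] az 0.01 q [ 0.46  0.46  1.39 -0.    1.29  1.64] w 0.0858
[314.8186018  192.83847379]
```

View pics/w2.png

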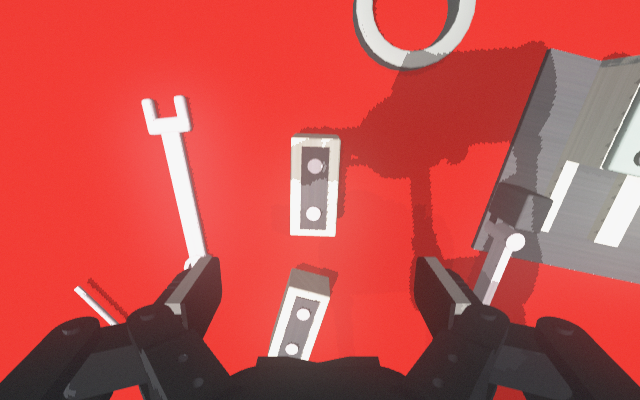

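Carrier A's screws are at (315,166) and (313,214), so its centre is (314,190), as predicted. The wrench is to the left and clear of it.

Run:
```python
from h import *
p=ray('w2',314,190,.038); print(p); go(p[:2],.022,20.7)
```

```text
[0.57179204 0.36054373 0.038     ]
clk 7.0 pos [0.5692 0.3574 0.3321] psi 22.04 tilt [-0.05 -0.03] shift [  3.8  -2.  155.1] az 0.22 q [ 0.46  0.46  1.39 -0.    1.29  1.64] w 0.0858
```

Request:
{"name": "jog_arm", "arguments": {"plan": [{"dx": 3.8, "dy": -2, "dz": 30, "ax": 0, "ay": 0, "az": 0.22, "grip": 0}, {"dx": 0, "dy": 0, "dz": 35, "ax": 0, "ay": 0, "az": 0, "grip": 0}, {"dx": 0, "dy": 0, "dz": 35, "ax": 0, "ay": 0, "az": 0, "grip": 0}, {"dx": 0, "dy": 0, "dz": 30, "ax": 0, "ay": 0, "az": 0, "grip": 0}, {"dx": 0, "dy": 0, "dz": 15, "ax": 0, "ay": 0, "az": 0, "grip": 0}, {"dx": 0, "dy": 0, "dz": 0, "ax": 0, "ay": 0, "az": 0, "grip": 0.3}, {"dx": 0, "dy": 0, "dz": 0, "ax": 0, "ay": 0, "az": 0, "grip": 1}, {"dx": 0, "dy": 0, "dz": 0, "ax": 0, "ay": 0, "az": 0, "grip": 1}, {"dx": 0, "dy": 0, "dz": 0, "ax": 0, "ay": 0, "az": 0, "grip": 1}, {"dx": 0, "dy": 0, "dz": 0, "ax": 0, "ay": 0, "az": 0, "grip": 1}], "grip_force": 60}}

```text
clock: 7.83
position: [0.5727, 0.3614, 0.1902]
ee_rot: [-0.001, 0.983, 0.181, 0.002]
contact_force: [0.0, -0.0, 2.9]
width: 0.0386
gripper_force: 62.7
```

Run:
```python
from h import *
go(jig(.018,.07),.1,9.8); print(sensors.get_state()['gripper_force'],sensors.get_state()['contact_force'])
```

```text
clk 7.8 pos [0.5727 0.3614 0.1902] psi 20.87 tilt [0.25 0.13] shift [-28.9 243.7 -65. ] az 1.84 q [0.46 0.59 1.55 0.   1.   1.67] w 0.0386
62.697715759277344 [ 0.04141721 -0.0253144   2.88279079]
```

Request:
{"name": "jog_arm", "arguments": {"plan": [{"dx": 0, "dy": 0, "dz": -35, "ax": 0, "ay": 0, "az": 0, "grip": 1}, {"dx": 0, "dy": 0, "dz": -35, "ax": 0, "ay": 0, "az": 0, "grip": 1}, {"dx": -4.1, "dy": 34.8, "dz": 0, "ax": 0, "ay": 0, "az": 0, "grip": 1}, {"dx": -4.1, "dy": 34.8, "dz": 0, "ax": 0, "ay": 0, "az": 0, "grip": 1}, {"dx": -4.1, "dy": 34.8, "dz": 0, "ax": 0, "ay": 0, "az": 0, "grip": 1}, {"dx": -4.1, "dy": 34.8, "dz": 0, "ax": 0, "ay": 0, "az": 0, "grip": 1}, {"dx": -4.1, "dy": 34.8, "dz": 0, "ax": 0, "ay": 0, "az": 0, "grip": 1}, {"dx": -4.1, "dy": 34.8, "dz": 0, "ax": 0, "ay": 0, "az": 0, "grip": 1}, {"dx": -4.1, "dy": 34.8, "dz": 0, "ax": 0, "ay": 0, "az": 0, "grip": 1}, {"dx": 0, "dy": 0, "dz": 0, "ax": 0, "ay": 0, "az": 0.92, "grip": 1}, {"dx": 0, "dy": 0, "dz": 0, "ax": 0, "ay": 0, "az": 0.92, "grip": 1}, {"dx": 0, "dy": 0, "dz": 0, "ax": 0, "ay": 0, "az": 0, "grip": 1}]}}

```text
clock: 8.83
position: [0.632, 0.1221, 0.2582]
ee_rot: [0.0, 0.996, 0.084, 0.0]
contact_force: [0.2, 0.4, -2.5]
width: 0.039
gripper_force: 62.2
```

Run:
```python
from h import *
snap('wrist','w3'); go(jig(.018,.07),.04,9.8)
im=cv2.imread('pics/w3.png')
for c in [(.066,.105),(.066,-.105),(.066,.07)]: print(c,proj('w3',[*jig(*c),.058]).round(1))
for y in(.07+.023,.07-.023,.0+.023):
  for x in (0,.06): print((x,y),proj('w3',[*jig(x,y),.015]).round(1))
```

```text
clk 8.9 pos [0.6319 0.1227 0.2582] psi 9.92 tilt [0.03 0.  ] shift [ 0.5 -0.5 63.2] az 0.02 q [ 0.08  0.48  1.56 -0.    1.1   1.48] w 0.0386
(0.066, 0.105) [245.  151.9]
(0.066, -0.105) [651.8 151. ]
(0.066, 0.07) [312.8 151.8]
(0, 0.093) [281.2 237.9]
(0.06, 0.093) [278.1 151.8]
(0, 0.04700000000000001) [347.1 237.7]
(0.06, 0.04700000000000001) [349.3 151.7]
(0, 0.023) [381.5 237.6]
(0.06, 0.023) [386.4 151.6]
```

View pics/w3.png

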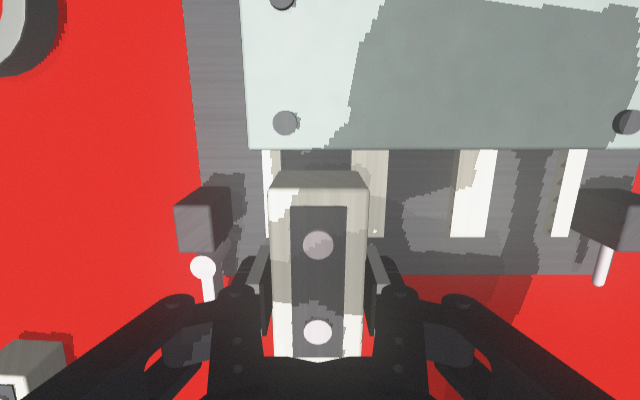

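Run:
```python
from h import *
def jl(p): c,s=np.cos(JY),np.sin(JY); d=p[:2]-J; return (np.array([c*d[0]+s*d[1],-s*d[0]+c*d[1]])*1000).round(1)
zt=.2582-.155-.0324+.038+.002
for u,v in [(269,189),(369,189)]: print('car',jl(ray('w3',u,v,zt)))
for u,v in [(281,150),(352,150),(388,150),(451,236),(486,236),(384,236)]: print('rail',jl(ray('w3',u,v,.015)))
for u,v in [(248,149),]: print('hood',jl(ray('w3',u,v,.058)))
crop('w3',230,130,410,260,4,'w3c')
```

```text
car [59.7 85.5]
car [59.7 48.7]
rail [61.2 91.1]
rail [61.1 45.3]
rail [61. 22.]
rail [  1.1 -25.4]
rail [  1.  -49.8]
rail [ 1.2 21.3]
hood [ 67.5 103.3]
```

View pics/w3c.png

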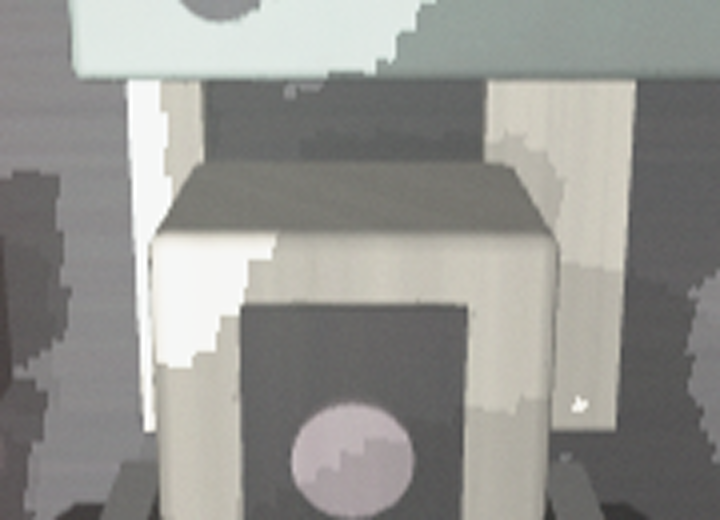

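Request:
{"name": "jog_arm", "arguments": {"plan": [{"dx": 3, "dy": -1.2, "dz": 25, "ax": 0, "ay": 0, "az": 0, "grip": 1}, {"dx": 0, "dy": 0, "dz": 20, "ax": 0, "ay": 0, "az": 0, "grip": 1}, {"dx": 0, "dy": 0, "dz": 7, "ax": 0, "ay": 0, "az": 0, "grip": 1}, {"dx": 0, "dy": 0, "dz": 3, "ax": 0, "ay": 0, "az": 0, "grip": 1}, {"dx": 0, "dy": 0, "dz": 2, "ax": 0, "ay": 0, "az": 0, "grip": 1}, {"dx": 0, "dy": 0, "dz": 2, "ax": 0, "ay": 0, "az": 0, "grip": 1}, {"dx": 0, "dy": 0, "dz": 2, "ax": 0, "ay": 0, "az": 0, "grip": 1}, {"dx": 0, "dy": 0, "dz": 0, "ax": 0, "ay": 0, "az": 0, "grip": 1}]}}

```text
clock: 9.55
position: [0.6349, 0.125, 0.1973]
ee_rot: [0.0, 0.996, 0.086, 0.001]
contact_force: [-0.3, -0.2, -3.1]
width: 0.039
gripper_force: 62.1
```

Run:
```python
from h import *
go(jig(.021,.071),.04,9.8); print(sensors.get_state()['contact_force'])
```

```text
clk 9.6 pos [0.6349 0.125  0.1973] psi 9.89 tilt [ 0.07 -0.  ] shift [0.1 0.3 2.3] az 0.01 q [ 0.09  0.55  1.62 -0.    0.98  1.49] w 0.039
[-0.32675552 -0.21256827 -3.08793389]
```

Request:
{"name": "jog_arm", "arguments": {"plan": [{"dx": 0, "dy": 0, "dz": 1, "ax": 0, "ay": 0, "az": 0, "grip": 1}, {"dx": 0, "dy": 0, "dz": 0, "ax": 0, "ay": 0, "az": 0, "grip": 0}, {"dx": 0, "dy": 0, "dz": 0, "ax": 0, "ay": 0, "az": 0, "grip": 0}, {"dx": 0, "dy": 0, "dz": 0, "ax": 0, "ay": 0, "az": 0, "grip": 0}, {"dx": 0, "dy": 0, "dz": 0, "ax": 0, "ay": 0, "az": 0, "grip": 0}, {"dx": 0, "dy": 0, "dz": -30, "ax": 0, "ay": 0, "az": 0, "grip": 0}, {"dx": 0, "dy": 0, "dz": -35, "ax": 0, "ay": 0, "az": 0, "grip": 0}, {"dx": 0, "dy": 0, "dz": -35, "ax": 0, "ay": 0, "az": 0, "grip": 0}, {"dx": 0, "dy": 0, "dz": -35, "ax": 0, "ay": 0, "az": 0, "grip": 0}, {"dx": 0, "dy": 0, "dz": 0, "ax": 0, "ay": 0, "az": 0, "grip": 0}]}}

```text
clock: 10.38
position: [0.6368, 0.1251, 0.3393]
ee_rot: [0.0, 0.996, 0.086, 0.008]
contact_force: [0.6, 0.3, 1.6]
width: 0.0853
gripper_force: 0.0
```

Run:
```python
from h import *
go((.4393,.3229),.178,4.9); snap('top','t3'); snap('wrist','w4')
for c in [(.0215,.071)]: print(c,proj('w4',[*jig(*c),.044]).round(1))
a=cv2.imread('pics/w4.png')[100:330,200:500]; b=cv2.imread('pics/t3.png')[80:270,140:380]
b=cv2.resize(b,None,fx=3,fy=3); a=cv2.resize(a,None,fx=1,fy=1); w=np.zeros((600,720,3),np.uint8); w[:570,:720]=b; 
cv2.imwrite('pics/x4.png',w); cv2.imwrite('pics/y4.png',cv2.resize(a,None,fx=2.5,fy=2.5))
```

```text
clk 10.4 pos [0.6368 0.1251 0.3393] psi 9.87 tilt [0.89 0.07] shift [-160.7 -228.7    3.5] az 0.83 q [ 0.09  0.42  1.45 -0.    1.26  1.49] w 0.0853
(0.0215, 0.071) [315.8 199. ]
```

View pics/x4.png

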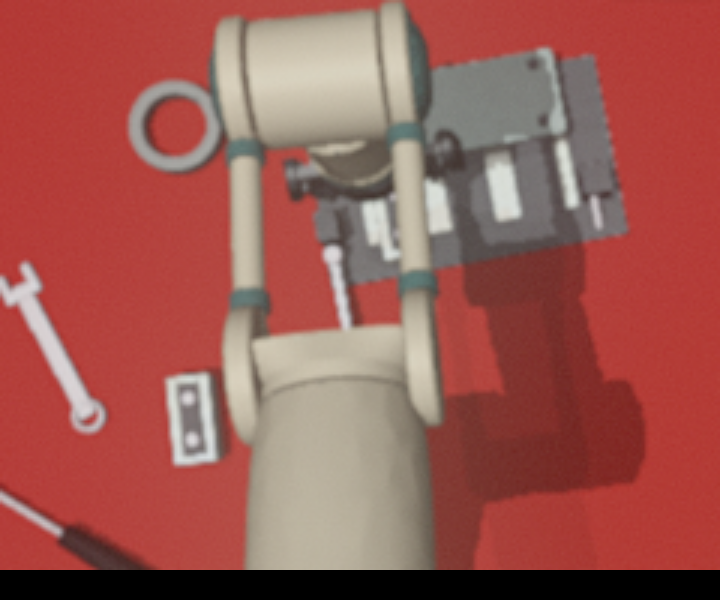

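Carrier B is at top pixel (204,220) and has not moved. Carrier A lies in the left lane.

Request:
{"name": "jog_arm", "arguments": {"plan": [{"dx": -20.1, "dy": -28.6, "dz": 0, "ax": 0, "ay": 0, "az": 0, "grip": 0}, {"dx": -20.1, "dy": -28.6, "dz": 0, "ax": 0, "ay": 0, "az": 0, "grip": 0}, {"dx": -20.1, "dy": -28.6, "dz": 0, "ax": 0, "ay": 0, "az": 0, "grip": 0}, {"dx": -20.1, "dy": -28.6, "dz": 0, "ax": 0, "ay": 0, "az": 0, "grip": 0}, {"dx": -20.1, "dy": -28.6, "dz": 0, "ax": 0, "ay": 0, "az": 0, "grip": 0}, {"dx": -20.1, "dy": -28.6, "dz": 0, "ax": 0, "ay": 0, "az": 0, "grip": 0}, {"dx": -20.1, "dy": -28.6, "dz": 0, "ax": 0, "ay": 0, "az": 0, "grip": 0}, {"dx": -20.1, "dy": -28.6, "dz": 0, "ax": 0, "ay": 0, "az": 0, "grip": 0}, {"dx": 0, "dy": 0, "dz": 0, "ax": 0, "ay": 0, "az": 0.83, "grip": 0}, {"dx": 0, "dy": 0, "dz": 0, "ax": 0, "ay": 0, "az": 0, "grip": 0}]}}

```text
clock: 11.32
position: [0.435, 0.3237, 0.3291]
ee_rot: [0.001, 0.999, 0.044, -0.002]
contact_force: [0.0, -0.0, -0.6]
width: 0.0857
gripper_force: 0.0
```

Run:
```python
from h import *
d=snap('wrist','w5'); im=d['image'].astype(int)
# grey bright / non-red blob near predicted centre
u,v=proj('w5',[.4393,.3229,.038]); print(u,v)
m=((im.max(2)-im.min(2))<60).astype(np.uint8); m[330:]=0
m[:, :200]=0; m[:,440:]=0
n,l,st,c=cv2.connectedComponentsWithStats(m)
for i in range(1,n):
    if st[i,4]>500:
        pts=np.argwhere(l==i)[:,::-1].astype(np.float32); print(st[i],c[i],cv2.minAreaRect(pts))
go((.4393,.3229),.0324,4.9)
b=cv2.imread('pics/w5.png')[60:340,180:460]; a=cv2.imread('pics/y4.png')[:,:750]
w=np.zeros((575,800,3),np.uint8); w[:280,:280]=b; a=cv2.resize(a,(520,400)); w[:400,280:]=a; cv2.imwrite('pics/z5.png',w)
```

```text
316.83747241148444 189.287247126412
[ 290  133   50  103 4936] [315.38837115 183.37824149] ((314.4999694824219, 183.99996948242188), (101.99998474121094, 48.99999237060547), 90.0)
[ 200  257   63   73 2176] [221.25459559 303.84237132] ((231.0, 293.0), (72.0, 62.0), 90.0)
[ 414  257   26   73 1547] [428.26115061 290.73173885] ((426.5, 293.0), (72.0, 25.0), 90.0)
clk 11.4 pos [0.4361 0.3231 0.3293] psi 5.08 tilt [-0.11 -0.1 ] shift [  3.5   0.2 141.9] az 0.03 q [ 0.51  0.28  1.69 -0.    1.17  1.99] w 0.0856
```

View pics/z5.png

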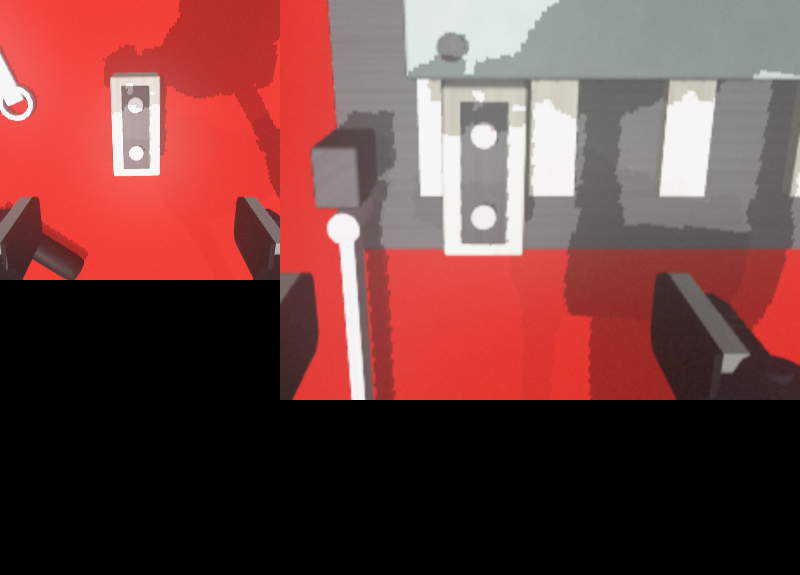

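Carrier A is seated straight between its rails with its far end at the hood edge. Carrier B is centred at (316,189), as predicted.

Request:
{"name": "jog_arm", "arguments": {"plan": [{"dx": 3.5, "dy": 0.2, "dz": 30, "ax": 0, "ay": 0, "az": 0, "grip": 0}, {"dx": 0, "dy": 0, "dz": 35, "ax": 0, "ay": 0, "az": 0, "grip": 0}, {"dx": 0, "dy": 0, "dz": 35, "ax": 0, "ay": 0, "az": 0, "grip": 0}, {"dx": 0, "dy": 0, "dz": 27, "ax": 0, "ay": 0, "az": 0, "grip": 0}, {"dx": 0, "dy": 0, "dz": 12, "ax": 0, "ay": 0, "az": 0, "grip": 0}, {"dx": 0, "dy": 0, "dz": 0, "ax": 0, "ay": 0, "az": 0, "grip": 0.3}, {"dx": 0, "dy": 0, "dz": 0, "ax": 0, "ay": 0, "az": 0, "grip": 1}, {"dx": 0, "dy": 0, "dz": 0, "ax": 0, "ay": 0, "az": 0, "grip": 1}, {"dx": 0, "dy": 0, "dz": 0, "ax": 0, "ay": 0, "az": 0, "grip": 1}, {"dx": 0, "dy": 0, "dz": 0, "ax": 0, "ay": 0, "az": 0, "grip": 1}, {"dx": 0, "dy": 0, "dz": -35, "ax": 0, "ay": 0, "az": 0, "grip": 1}, {"dx": 0, "dy": 0, "dz": -40, "ax": 0, "ay": 0, "az": 0, "grip": 1}, {"dx": 0, "dy": 0, "dz": -40, "ax": 0, "ay": 0, "az": 0, "grip": 1}, {"dx": 0, "dy": 0, "dz": 0, "ax": 0, "ay": 0, "az": 0, "grip": 1}], "grip_force": 60}}

```text
clock: 12.53
position: [0.4428, 0.3241, 0.3151]
ee_rot: [-0.004, 0.999, 0.043, 0.007]
contact_force: [1.7, 1.3, -3.6]
width: 0.0385
gripper_force: 62.5
```

Run:
```python
from h import *
go(jig(.018,-.069),.1,9.8); print(sensors.get_state()['gripper_force'])
```

```text
clk 12.5 pos [0.4428 0.3241 0.3151] psi 4.91 tilt [0.84 0.45] shift [182.6 355.3  60.6] az -0.81 q [ 0.51  0.3   1.71 -0.    1.12  1.99] w 0.0385
62.4748170375824
```

Request:
{"name": "jog_arm", "arguments": {"plan": [{"dx": 18.2, "dy": 35.6, "dz": 0, "ax": 0, "ay": 0, "az": 0, "grip": 1}, {"dx": 18.2, "dy": 35.6, "dz": 0, "ax": 0, "ay": 0, "az": 0, "grip": 1}, {"dx": 18.2, "dy": 35.6, "dz": 0, "ax": 0, "ay": 0, "az": 0, "grip": 1}, {"dx": 18.2, "dy": 35.6, "dz": 0, "ax": 0, "ay": 0, "az": 0, "grip": 1}, {"dx": 18.2, "dy": 35.6, "dz": 0, "ax": 0, "ay": 0, "az": 0, "grip": 1}, {"dx": 18.2, "dy": 35.6, "dz": 0, "ax": 0, "ay": 0, "az": 0, "grip": 1}, {"dx": 18.2, "dy": 35.6, "dz": 0, "ax": 0, "ay": 0, "az": 0, "grip": 1}, {"dx": 18.2, "dy": 35.6, "dz": 0, "ax": 0, "ay": 0, "az": 0, "grip": 1}, {"dx": 18.2, "dy": 35.6, "dz": 0, "ax": 0, "ay": 0, "az": 0, "grip": 1}, {"dx": 18.2, "dy": 35.6, "dz": 0, "ax": 0, "ay": 0, "az": 0, "grip": 1}, {"dx": 0, "dy": 0, "dz": 25, "ax": 0, "ay": 0, "az": -0.81, "grip": 1}, {"dx": 0, "dy": 0, "dz": 25, "ax": 0, "ay": 0, "az": 0, "grip": 1}, {"dx": 0, "dy": 0, "dz": 5, "ax": 0, "ay": 0, "az": 0, "grip": 1}, {"dx": 0, "dy": 0, "dz": 0, "ax": 0, "ay": 0, "az": 0, "grip": 1}, {"dx": 0, "dy": 0, "dz": 0, "ax": 0, "ay": 0, "az": 0, "grip": 1}]}}

```text
clock: 13.78
position: [0.6521, -0.016, 0.2519]
ee_rot: [0.0, 0.996, 0.085, -0.0]
contact_force: [0.4, 0.4, -2.4]
width: 0.0385
gripper_force: 62.5
```

Run:
```python
from h import *
snap('wrist','w6'); go(jig(.021,-.069),.04,9.8); print(sensors.get_state()['gripper_force'])
crop('w6',200,110,440,290,3,'w6c')
```

```text
clk 13.8 pos [ 0.6526 -0.0159  0.2529] psi 9.79 tilt [ 0.12 -0.02] shift [ 6.6 -1.6 58. ] az -0.0 q [-0.13  0.5   1.54 -0.    1.1   1.27] w 0.0387
62.49174356460571
```

View pics/w6c.png

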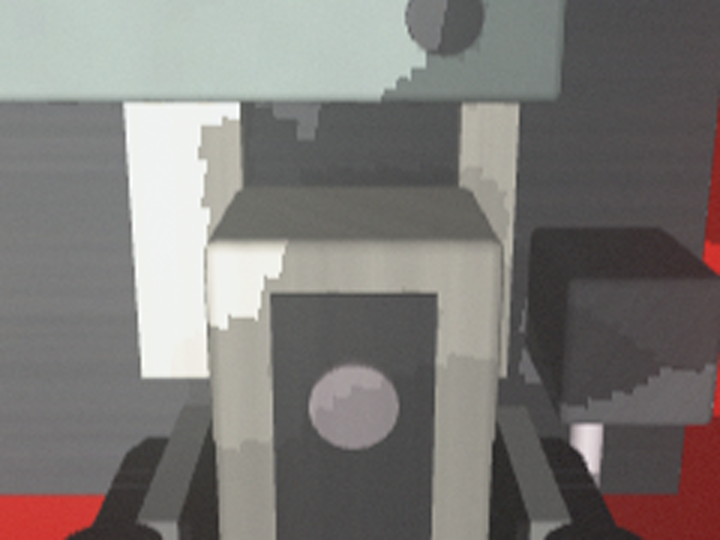

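Carrier B is held straight. The staple post stands very near the right-hand finger in this lane, so I'll use the middle lane, where there is room to let go.

Request:
{"name": "jog_arm", "arguments": {"plan": [{"dx": 2, "dy": -35, "dz": 0, "ax": 0, "ay": 0, "az": 0, "grip": 1}, {"dx": 2, "dy": -35, "dz": 0, "ax": 0, "ay": 0, "az": 0, "grip": 1}, {"dx": 0, "dy": 0, "dz": 0, "ax": 0, "ay": 0, "az": 0, "grip": 1}, {"dx": 0, "dy": 0, "dz": 0, "ax": 0, "ay": 0, "az": 0, "grip": 1}]}}

```text
clock: 14.17
position: [0.6443, 0.0557, 0.2538]
ee_rot: [0.0, 0.996, 0.087, 0.002]
contact_force: [0.2, -1.0, -3.0]
width: 0.038
gripper_force: 62.7
```

Run:
```python
from h import *
snap('wrist','w7'); go(jig(.021,.001),.04,9.8); print(sensors.get_state()['gripper_force'])
crop('w7',200,110,440,290,3,'w7c')
```

```text
clk 14.2 pos [0.6446 0.0545 0.2535] psi 9.9 tilt [ 0.2  -0.05] shift [ 2.4 -0.9 58.6] az 0.02 q [-0.02  0.49  1.56 -0.    1.09  1.38] w 0.0381
62.65020489692688
```

View pics/w7c.png

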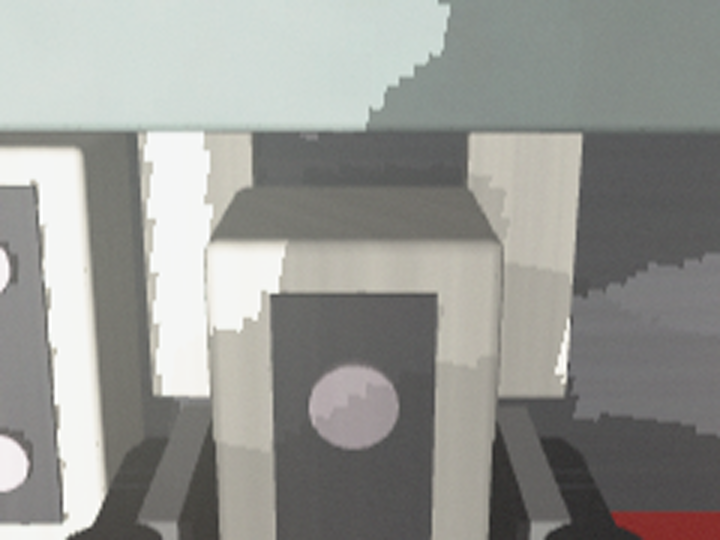

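Request:
{"name": "jog_arm", "arguments": {"plan": [{"dx": 2, "dy": 0, "dz": 20, "ax": 0, "ay": 0, "az": 0, "grip": 1}, {"dx": 0, "dy": 0, "dz": 10, "ax": 0, "ay": 0, "az": 0, "grip": 1}, {"dx": 0, "dy": 0, "dz": 0, "ax": 0, "ay": 0, "az": 0, "grip": 1}, {"dx": 0, "dy": 0, "dz": 0, "ax": 0, "ay": 0, "az": 0, "grip": 1}, {"dx": 0, "dy": 0, "dz": 0, "ax": 0, "ay": 0, "az": 0, "grip": 1}]}}

```text
clock: 14.63
position: [0.6466, 0.0531, 0.2221]
ee_rot: [0.0, 0.996, 0.085, 0.0]
contact_force: [0.7, -0.2, -2.5]
width: 0.0383
gripper_force: 67.2
```

Run:
```python
from h import *
snap('wrist','w8'); go(jig(.021,.001),.04,9.8)
K=np.load('pics/w8.npz')['K']; print(K[0,2])
crop('w8',200,110,440,290,3,'w8c')
```

```text
clk 14.7 pos [0.6467 0.0531 0.2224] psi 9.71 tilt [ 0.08 -0.01] shift [ 0.7 -2.5 27.4] az -0.02 q [-0.03  0.52  1.59 -0.    1.03  1.38] w 0.0388
317.5059846504293
```

View pics/w8c.png

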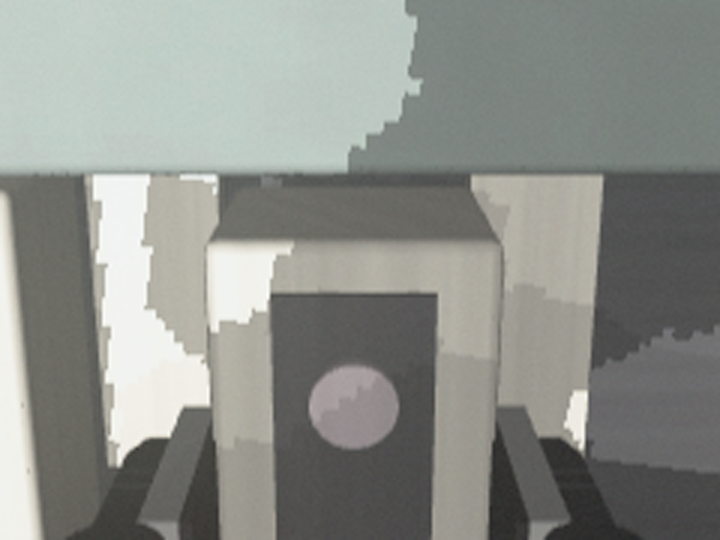

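Request:
{"name": "jog_arm", "arguments": {"plan": [{"dx": 0, "dy": -1.9, "dz": 8, "ax": 0, "ay": 0, "az": 0, "grip": 1}, {"dx": 0, "dy": 0, "dz": 6, "ax": 0, "ay": 0, "az": 0, "grip": 1}, {"dx": 0, "dy": 0, "dz": 4, "ax": 0, "ay": 0, "az": 0, "grip": 1}, {"dx": 0, "dy": 0, "dz": 3, "ax": 0, "ay": 0, "az": 0, "grip": 1}, {"dx": 0, "dy": 0, "dz": 2, "ax": 0, "ay": 0, "az": 0, "grip": 1}, {"dx": 0, "dy": 0, "dz": 2, "ax": 0, "ay": 0, "az": 0, "grip": 1}, {"dx": 0, "dy": 0, "dz": 0, "ax": 0, "ay": 0, "az": 0, "grip": 1}, {"dx": 0, "dy": 0, "dz": 0, "ax": 0, "ay": 0, "az": 0, "grip": 1}]}}

```text
clock: 15.35
position: [0.6454, 0.0555, 0.1994]
ee_rot: [0.0, 0.996, 0.085, -0.0]
contact_force: [-6.1, -0.4, 13.0]
width: 0.0385
gripper_force: 69.2
```

Request:
{"name": "jog_arm", "arguments": {"plan": [{"dx": 0, "dy": 0, "dz": -0.5, "ax": 0, "ay": 0, "az": 0, "grip": 0.42}, {"dx": 0, "dy": 0, "dz": 0, "ax": 0, "ay": 0, "az": 0, "grip": 0.42}, {"dx": 0, "dy": 0, "dz": 0, "ax": 0, "ay": 0, "az": 0, "grip": 0.42}, {"dx": 0, "dy": 0, "dz": 0, "ax": 0, "ay": 0, "az": 0, "grip": 0.42}, {"dx": 0, "dy": 0, "dz": -30, "ax": 0, "ay": 0, "az": 0, "grip": 0.42}, {"dx": 0, "dy": 0, "dz": -35, "ax": 0, "ay": 0, "az": 0, "grip": 0.42}, {"dx": 0, "dy": 0, "dz": -35, "ax": 0, "ay": 0, "az": 0, "grip": 0.3}, {"dx": 0, "dy": 0, "dz": -35, "ax": 0, "ay": 0, "az": 0, "grip": 0}, {"dx": 0, "dy": 0, "dz": 0, "ax": 0, "ay": 0, "az": 0, "grip": 0}, {"dx": 0, "dy": 0, "dz": 0, "ax": 0, "ay": 0, "az": 0, "grip": 0}]}}

```text
clock: 16.18
position: [0.6468, 0.0555, 0.3349]
ee_rot: [0.0, 0.996, 0.085, 0.003]
contact_force: [-0.8, -1.0, -0.8]
width: 0.0851
gripper_force: 0.0
```

Run:
```python
from h import *
snap('wrist','w9'); go((.4428,-.2955),.18,78)
s=sensors.get_state(); print(s['width'])
# mallet from t3 (camera fixed): compare patch with top0
a=cv2.imread('pics/top0.png')[180:250,380:450].astype(int);snap('top','t9');b=cv2.imread('pics/t9.png')[180:250,380:450].astype(int); print(abs(a-b).mean())
crop('w9',120,80,520,340,2,'w9c'); w=cv2.imread('pics/w9c.png'); b=cv2.resize(b.astype(np.uint8),(280,280),interpolation=cv2.INTER_CUBIC)
w[:280,-280:]=b; cv2.imwrite('pics/w9d.png',w)
```

```text
clk 16.2 pos [0.646  0.0555 0.3326] psi 9.74 tilt [ 0.07 -0.01] shift [-259.7  311.6   -2.6] az -11.38 q [-0.02  0.43  1.45 -0.    1.26  1.38] w 0.0854
0.08541070927469356
8.21700680272109
```

View pics/w9d.png

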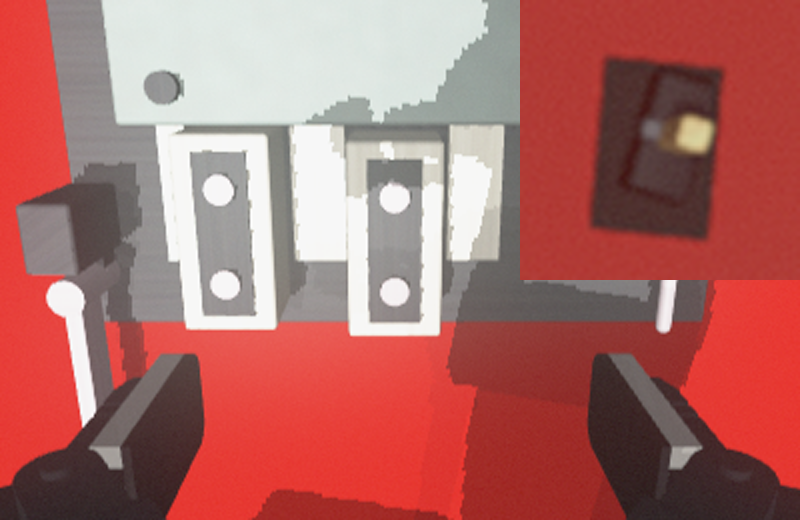

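The last view shows both carriers flat and straight in the left and middle lanes, screws at (218,190)/(225,285) and (395,198)/(395,291). The mallet has not moved on its mat. That was picture 14, so from here I measure with code only.

Request:
{"name": "jog_arm", "arguments": {"plan": [{"dx": -26, "dy": 31.2, "dz": 0, "ax": 0, "ay": 0, "az": 0, "grip": 0}, {"dx": -26, "dy": 31.2, "dz": 0, "ax": 0, "ay": 0, "az": 0, "grip": 0}, {"dx": -26, "dy": 31.2, "dz": 0, "ax": 0, "ay": 0, "az": 0, "grip": 0}, {"dx": -26, "dy": 31.2, "dz": 0, "ax": 0, "ay": 0, "az": 0, "grip": 0}, {"dx": -26, "dy": 31.2, "dz": 0, "ax": 0, "ay": 0, "az": 0, "grip": 0}, {"dx": -26, "dy": 31.2, "dz": 0, "ax": 0, "ay": 0, "az": 0, "grip": 0}, {"dx": -26, "dy": 31.2, "dz": 0, "ax": 0, "ay": 0, "az": 0, "grip": 0}, {"dx": -26, "dy": 31.2, "dz": 0, "ax": 0, "ay": 0, "az": 0, "grip": 0}, {"dx": -26, "dy": 31.2, "dz": 0, "ax": 0, "ay": 0, "az": 0, "grip": 0}, {"dx": -26, "dy": 31.2, "dz": 0, "ax": 0, "ay": 0, "az": 0, "grip": 0}]}}

```text
clock: 17.12
position: [0.4408, -0.297, 0.3301]
ee_rot: [-0.001, 0.996, 0.085, -0.001]
contact_force: [0.4, -0.1, -0.2]
width: 0.0854
gripper_force: 0.0
```

Request:
{"name": "jog_arm", "arguments": {"plan": [{"dx": 0, "dy": 0, "dz": 0, "ax": 0, "ay": 0, "az": -0.95, "grip": 0}, {"dx": 0, "dy": 0, "dz": 0, "ax": 0, "ay": 0, "az": -0.95, "grip": 0}, {"dx": 0, "dy": 0, "dz": 0, "ax": 0, "ay": 0, "az": -0.95, "grip": 0}, {"dx": 0, "dy": 0, "dz": 0, "ax": 0, "ay": 0, "az": -0.95, "grip": 0}, {"dx": 0, "dy": 0, "dz": 0, "ax": 0, "ay": 0, "az": -0.95, "grip": 0}, {"dx": 0, "dy": 0, "dz": 0, "ax": 0, "ay": 0, "az": -0.95, "grip": 0}, {"dx": 0, "dy": 0, "dz": 0, "ax": 0, "ay": 0, "az": -0.95, "grip": 0}, {"dx": 0, "dy": 0, "dz": 0, "ax": 0, "ay": 0, "az": -0.95, "grip": 0}, {"dx": 0, "dy": 0, "dz": 0, "ax": 0, "ay": 0, "az": -0.95, "grip": 0}, {"dx": 0, "dy": 0, "dz": 0, "ax": 0, "ay": 0, "az": -0.95, "grip": 0}, {"dx": 0, "dy": 0, "dz": 0, "ax": 0, "ay": 0, "az": -0.95, "grip": 0}, {"dx": 0, "dy": 0, "dz": 0, "ax": 0, "ay": 0, "az": -0.95, "grip": 0}, {"dx": 0, "dy": 0, "dz": 0, "ax": 0, "ay": 0, "az": 0, "grip": 0}, {"dx": 0, "dy": 0, "dz": 0, "ax": 0, "ay": 0, "az": 0, "grip": 0}]}}

```text
clock: 18.28
position: [0.4422, -0.2957, 0.3306]
ee_rot: [-0.002, 0.777, 0.629, -0.0]
contact_force: [-0.5, -0.6, 0.8]
width: 0.0853
gripper_force: 0.0
```

Run:
```python
from h import *
d=snap('wrist','m1'); go((.4428,-.2955),.082,78)
u,v=proj('m1',[.4428,-.2955,.109]); print('pred',u,v)
im=d['image'].astype(int); r,g,b=im[...,0],im[...,1],im[...,2]
tan=((r>110)&(g>0.6*r)&(b<0.85*g)).astype(np.uint8); tan[330:]=0
n,l,st,c=cv2.connectedComponentsWithStats(tan)
for i in range(1,n):
    if st[i,4]>80: print('tan',st[i],c[i].round(1),cv2.minAreaRect(np.argwhere(l==i)[:,::-1].astype(np.float32)), im[l==i].mean(0).round())
for vv in range(int(v)-60,int(v)+61,12): print(vv,[tuple(im[vv,x]) and int(im[vv,x].sum()) for x in range(int(u)-90,int(u)+91,10)])
```

```text
clk 18.3 pos [ 0.4423 -0.2958  0.3309] psi 78.01 tilt [-0.12  0.1 ] shift [ 0.3  0.7 93.9] az 0.0 q [-0.72  0.27  1.71 -0.    1.17 -0.51] w 0.0856
pred 318.7654648397255 223.49288424334893
tan [ 495  135   64   36 1105] [521.1 150.5] ((526.7059326171875, 151.1764678955078), (63.059261322021484, 29.10427474975586), 14.03624439239502) [224. 172. 118.]
tan [  72  171   61   39 1225] [105.6 187.9] ((101.87227630615234, 188.72628784179688), (29.2395076751709, 63.674468994140625), 64.98310089111328) [198. 150. 105.]
tan [ 304  183   37   57 1668] [321.1 211.3] ((322.70733642578125, 211.1341552734375), (35.44852066040039, 54.442745208740234), 6.340191841125488) [215. 182. 126.]
163 [338, 335, 237, 222, 221, 184, 174, 172, 173, 258, 260, 188, 217, 236, 245, 300, 341, 345, 345]
175 [338, 341, 238, 234, 205, 248, 240, 250, 250, 398, 397, 250, 246, 231, 254, 239, 399, 398, 381]
187 [393, 399, 244, 232, 209, 241, 243, 239, 294, 420, 407, 255, 250, 319, 325, 236, 343, 345, 347]
199 [387, 398, 303, 299, 214, 251, 247, 240, 414, 434, 418, 251, 255, 307, 281, 236, 341, 341, 344]
211 [387, 389, 297, 300, 234, 241, 244, 236, 607, 613, 625, 646, 254, 241, 250, 246, 347, 343, 339]
223 [399, 392, 337, 303, 299, 300, 303, 253, 610, 647, 726, 597, 242, 228, 225, 331, 348, 340, 343]
235 [401, 387, 393, 390, 390, 391, 392, 395, 550, 598, 719, 338, 340, 391, 333, 332, 340, 341, 340]
247 [396, 393, 398, 400, 387, 398, 396, 394, 397, 398, 398, 343, 338, 351, 335, 347, 349, 346, 345]
259 [396, 399, 392, 400, 390, 399, 391, 395, 397, 397, 401, 400, 398, 388, 352, 358, 350, 351, 350]
271 [396, 392, 393, 387, 393, 390, 391, 396, 395, 400, 395, 400, 406, 408, 401, 408, 363, 363, 358]
283 [396, 397, 397, 388, 388, 391, 392, 396, 395, 398, 400, 408, 410, 413, 405, 416, 417, 371, 365]
```

Run:
```python
from h import *
im=cv2.imread('pics/m1.png')[:,:,::-1].astype(int)
m=(im.sum(2)>510).astype(np.uint8); m[:, :290]=0; m[:,355:]=0; m[:195]=0; m[255:]=0
m=cv2.morphologyEx(m,cv2.MORPH_OPEN,np.ones((3,3)))
n,l,st,c=cv2.connectedComponentsWithStats(m); i=1+st[1:,4].argmax()
r=cv2.minAreaRect(np.argwhere(l==i)[:,::-1].astype(np.float32)); print(st[i],c[i],r)
p=ray('m1',*r[0],.109); print(p); go(p[:2],.082,78)
# side edges of handle top: world corners
B=np.array([ray('m1',*q,.109)[:2] for q in cv2.boxPoints(r)])
for k in range(4): e=B[(k+1)%4]-B[k]; print(np.hypot(*e).round(4),np.degrees(np.arctan2(e[1],e[0])).round(1))
# head dark region: non-red, dark, neutral ; print its outline by row
sat=im[...,0]-im[...,2]
for v in range(140,250,8): 
    row=(im[v].sum(1)<275)&(sat[v]<40); x=np.where(row[200:440])[0]; print(v,(x.min()+200,x.max()+200,len(x)) if len(x) else None, [int(im[v,k].sum()) for k in (240,262,280,360,375,390)])
```

```text
[305 207  35  32 990] [321.73333333 222.14646465] ((321.97967529296875, 222.28427124023438), (33.34362030029297, 31.063711166381836), 4.085616588592529)
[ 0.44490937 -0.29513291  0.109     ]
clk 18.3 pos [ 0.4423 -0.2958  0.3309] psi 78.01 tilt [-0.12  0.1 ] shift [ 1.1  2.6 93.9] az 0.0 q [-0.72  0.27  1.71 -0.    1.17 -0.51] w 0.0856
0.0204 73.6
0.0203 -16.2
0.0204 -104.8
0.0209 163.7
140 (np.int64(246), np.int64(300), 43) [227, 220, 222, 249, 262, 349]
148 (np.int64(238), np.int64(322), 74) [231, 218, 217, 244, 244, 346]
156 (np.int64(249), np.int64(337), 86) [233, 221, 189, 234, 249, 347]
164 (np.int64(259), np.int64(331), 70) [226, 224, 194, 238, 309, 347]
172 (np.int64(260), np.int64(346), 67) [271, 232, 247, 198, 212, 393]
180 (np.int64(271), np.int64(358), 72) [347, 231, 249, 328, 286, 403]
188 (np.int64(272), np.int64(352), 53) [391, 232, 243, 324, 250, 340]
196 (np.int64(282), np.int64(353), 38) [400, 247, 238, 306, 207, 349]
204 (np.int64(339), np.int64(365), 17) [389, 251, 248, 304, 232, 337]
212 None [386, 289, 248, 253, 239, 340]
220 None [391, 300, 269, 238, 226, 345]
228 None [387, 302, 297, 336, 330, 350]
236 None [391, 390, 396, 395, 327, 344]
244 None [394, 399, 389, 337, 336, 343]
```

Request:
{"name": "jog_arm", "arguments": {"plan": [{"dx": 1.1, "dy": 2.6, "dz": 20, "ax": 0, "ay": 0, "az": 0.63, "grip": 0}, {"dx": 0, "dy": 0, "dz": 30, "ax": 0, "ay": 0, "az": 0, "grip": 0}, {"dx": 0, "dy": 0, "dz": 30, "ax": 0, "ay": 0, "az": 0, "grip": 0}, {"dx": 0, "dy": 0, "dz": 14, "ax": 0, "ay": 0, "az": 0, "grip": 0}, {"dx": 0, "dy": 0, "dz": 0, "ax": 0, "ay": 0, "az": 0, "grip": 0}, {"dx": 0, "dy": 0, "dz": 0, "ax": 0, "ay": 0, "az": 0, "grip": 1}, {"dx": 0, "dy": 0, "dz": 0, "ax": 0, "ay": 0, "az": 0, "grip": 1}, {"dx": 0, "dy": 0, "dz": 0, "ax": 0, "ay": 0, "az": 0, "grip": 1}, {"dx": 0, "dy": 0, "dz": 0, "ax": 0, "ay": 0, "az": 0, "grip": 1}, {"dx": 0, "dy": 0, "dz": 0, "ax": 0, "ay": 0, "az": 0, "grip": 1}, {"dx": 0, "dy": 0, "dz": 0, "ax": 0, "ay": 0, "az": 0, "grip": 1}], "grip_force": 90}}

```text
clock: 19.25
position: [0.4452, -0.2955, 0.2392]
ee_rot: [0.001, 0.797, 0.604, -0.0]
contact_force: [-1.8, 1.3, 4.7]
width: 0.0215
gripper_force: 87.6
```

Run:
```python
from h import *
go(jig(-.11,.071),.15,99.8); s=sensors.get_state(); print(s['gripper_force'],s['contact_force'],s['moment'])
```

```text
clk 19.2 pos [ 0.4452 -0.2955  0.2392] psi 74.37 tilt [ 0.03 -0.05] shift [399.5 -48.5 -66.1] az -4.24 q [-0.72  0.36  1.83 -0.    0.95 -0.44] w 0.0215
87.64986634254456 [-1.77057288  1.26069319  4.65096171] [-0.00783045  0.13416417  0.09835233]
```

Request:
{"name": "jog_arm", "arguments": {"plan": [{"dx": 0, "dy": 0, "dz": -20, "ax": 0, "ay": 0, "az": 0, "grip": 1}, {"dx": 0, "dy": 0, "dz": -25, "ax": 0, "ay": 0, "az": 0, "grip": 1}, {"dx": 0, "dy": 0, "dz": -25, "ax": 0, "ay": 0, "az": 0, "grip": 1}, {"dx": 36.3, "dy": -4.4, "dz": 0, "ax": 0, "ay": 0, "az": 0, "grip": 1}, {"dx": 36.3, "dy": -4.4, "dz": 0, "ax": 0, "ay": 0, "az": 0, "grip": 1}, {"dx": 36.3, "dy": -4.4, "dz": 0, "ax": 0, "ay": 0, "az": 0, "grip": 1}, {"dx": 36.3, "dy": -4.4, "dz": 0, "ax": 0, "ay": 0, "az": 0, "grip": 1}, {"dx": 36.3, "dy": -4.4, "dz": 0, "ax": 0, "ay": 0, "az": 0, "grip": 1}, {"dx": 36.3, "dy": -4.4, "dz": 0, "ax": 0, "ay": 0, "az": 0, "grip": 1}, {"dx": 36.3, "dy": -4.4, "dz": 0, "ax": 0, "ay": 0, "az": 0, "grip": 1}, {"dx": 36.3, "dy": -4.4, "dz": 0, "ax": 0, "ay": 0, "az": 0, "grip": 1}, {"dx": 36.3, "dy": -4.4, "dz": 0, "ax": 0, "ay": 0, "az": 0, "grip": 1}, {"dx": 36.3, "dy": -4.4, "dz": 0, "ax": 0, "ay": 0, "az": 0, "grip": 1}, {"dx": 36.3, "dy": -4.4, "dz": 0, "ax": 0, "ay": 0, "az": 0, "grip": 1}]}}

```text
clock: 20.42
position: [0.5057, 0.104, 0.3076]
ee_rot: [-0.0, 0.797, 0.604, -0.001]
contact_force: [1.9, -0.3, -4.6]
width: 0.021
gripper_force: 88.3
```

Request:
{"name": "jog_arm", "arguments": {"plan": [{"dx": 0, "dy": 0, "dz": 0, "ax": 0, "ay": 0, "az": -0.85, "grip": 1}, {"dx": 0, "dy": 0, "dz": 0, "ax": 0, "ay": 0, "az": -0.85, "grip": 1}, {"dx": 0, "dy": 0, "dz": 0, "ax": 0, "ay": 0, "az": -0.85, "grip": 1}, {"dx": 0, "dy": 0, "dz": 0, "ax": 0, "ay": 0, "az": -0.85, "grip": 1}, {"dx": 0, "dy": 0, "dz": 0, "ax": 0, "ay": 0, "az": -0.84, "grip": 1}, {"dx": 0, "dy": 0, "dz": 0, "ax": 0, "ay": 0, "az": 0, "grip": 1}, {"dx": 0, "dy": 0, "dz": 0, "ax": 0, "ay": 0, "az": 0, "grip": 1}, {"dx": 0, "dy": 0, "dz": 0, "ax": 0, "ay": 0, "az": 0, "grip": 1}]}}

```text
clock: 21.08
position: [0.5061, 0.1021, 0.3078]
ee_rot: [-0.0, 0.645, 0.764, -0.0]
contact_force: [-0.5, -0.0, -3.8]
width: 0.0209
gripper_force: 88.4
```

Run:
```python
from h import *
go(jig(-.1,.071),.0977,99.8); s=sensors.get_state(); print(s['gripper_force'],s['contact_force'],s['moment'])
snap('top','t10')
```

```text
clk 21.1 pos [0.5061 0.1021 0.3078] psi 99.69 tilt [-0.05 -0.01] shift [ 0.4 10.  55.1] az -0.02 q [ 0.06  0.26  1.78 -0.    1.1  -0.1 ] w 0.0209
88.42507839202881 [-0.52822696 -0.01366753 -3.79035322] [-0.00777975  0.0413359  -0.04439967]
```

Request:
{"name": "jog_arm", "arguments": {"plan": [{"dx": 0.4, "dy": 0, "dz": 20, "ax": 0, "ay": 0, "az": 0, "grip": 1}, {"dx": 0, "dy": 0, "dz": 20, "ax": 0, "ay": 0, "az": 0, "grip": 1}, {"dx": 0, "dy": 0, "dz": 10, "ax": 0, "ay": 0, "az": 0, "grip": 1}, {"dx": 0, "dy": 0, "dz": 5, "ax": 0, "ay": 0, "az": 0, "grip": 1}, {"dx": 0, "dy": 0, "dz": 0, "ax": 0, "ay": 0, "az": 0, "grip": 1}, {"dx": 0, "dy": 0, "dz": 0, "ax": 0, "ay": 0, "az": 0, "grip": 1}]}}

```text
clock: 21.63
position: [0.5066, 0.1025, 0.2535]
ee_rot: [0.0, 0.644, 0.765, 0.0]
contact_force: [0.1, 0.2, -3.9]
width: 0.0209
gripper_force: 88.5
```

Run:
```python
from h import *
s=sensors.get_state(); print(s['contact_force']); go(jig(-.066,.071),.0977,99.8)
```

```text
[ 0.13473993  0.20909226 -3.9256413 ]
clk 21.6 pos [0.5066 0.1025 0.2535] psi 99.79 tilt [ 0.03 -0.  ] shift [ 0.  43.4  0.8] az -0.0 q [ 0.07  0.32  1.85 -0.    0.97 -0.11] w 0.0209
```

Request:
{"name": "jog_arm", "arguments": {"plan": [{"dx": 0, "dy": 10, "dz": 0, "ax": 0, "ay": 0, "az": 0, "grip": 1}, {"dx": 0, "dy": 10, "dz": 0, "ax": 0, "ay": 0, "az": 0, "grip": 1}, {"dx": 0, "dy": 8, "dz": 0, "ax": 0, "ay": 0, "az": 0, "grip": 1}, {"dx": 0, "dy": 4, "dz": 0, "ax": 0, "ay": 0, "az": 0, "grip": 1}, {"dx": 0, "dy": 3, "dz": 0, "ax": 0, "ay": 0, "az": 0, "grip": 1}, {"dx": 0, "dy": 3, "dz": 0, "ax": 0, "ay": 0, "az": 0, "grip": 1}, {"dx": 0, "dy": 3, "dz": 0, "ax": 0, "ay": 0, "az": 0, "grip": 1}, {"dx": 0, "dy": 3, "dz": 0, "ax": 0, "ay": 0, "az": 0, "grip": 1}, {"dx": 0, "dy": 3, "dz": 0, "ax": 0, "ay": 0, "az": 0, "grip": 1}, {"dx": 0, "dy": 3, "dz": 0, "ax": 0, "ay": 0, "az": 0, "grip": 1}]}}

```text
clock: 22.47
position: [0.5545, 0.111, 0.2529]
ee_rot: [-0.001, 0.644, 0.765, -0.001]
contact_force: [-2.0, -1.5, -4.2]
width: 0.021
gripper_force: 88.9
```

Request:
{"name": "jog_arm", "arguments": {"plan": [{"dx": 0, "dy": 3, "dz": 0, "ax": 0, "ay": 0, "az": 0, "grip": 1}, {"dx": 0, "dy": 3, "dz": 0, "ax": 0, "ay": 0, "az": 0, "grip": 1}, {"dx": 0, "dy": 3, "dz": 0, "ax": 0, "ay": 0, "az": 0, "grip": 1}, {"dx": 0, "dy": 3, "dz": 0, "ax": 0, "ay": 0, "az": 0, "grip": 1}, {"dx": 0, "dy": 3, "dz": 0, "ax": 0, "ay": 0, "az": 0, "grip": 1}, {"dx": 0, "dy": 3, "dz": 0, "ax": 0, "ay": 0, "az": 0, "grip": 1}, {"dx": 0, "dy": 2, "dz": 0, "ax": 0, "ay": 0, "az": 0, "grip": 1}]}}

```text
clock: 23.05
position: [0.5757, 0.1145, 0.2531]
ee_rot: [0.0, 0.644, 0.765, 0.0]
contact_force: [-1.6, -1.1, -5.1]
width: 0.0206
gripper_force: 88.6
```

Request:
{"name": "jog_arm", "arguments": {"plan": [{"dx": 0, "dy": 2, "dz": 0, "ax": 0, "ay": 0, "az": 0, "grip": 1}, {"dx": 0, "dy": 2, "dz": 0, "ax": 0, "ay": 0, "az": 0, "grip": 1}, {"dx": 0, "dy": 2, "dz": 0, "ax": 0, "ay": 0, "az": 0, "grip": 1}, {"dx": 0, "dy": 2, "dz": 0, "ax": 0, "ay": 0, "az": 0, "grip": 1}, {"dx": 0, "dy": 2, "dz": 0, "ax": 0, "ay": 0, "az": 0, "grip": 1}, {"dx": 0, "dy": 2, "dz": 0, "ax": 0, "ay": 0, "az": 0, "grip": 1}, {"dx": 0, "dy": 2, "dz": 0, "ax": 0, "ay": 0, "az": 0, "grip": 1}, {"dx": 0, "dy": 2, "dz": 0, "ax": 0, "ay": 0, "az": 0, "grip": 1}, {"dx": 0, "dy": 2, "dz": 0, "ax": 0, "ay": 0, "az": 0, "grip": 1}]}}

```text
clock: 23.8
position: [0.5931, 0.1175, 0.2531]
ee_rot: [0.0, 0.644, 0.765, -0.0]
contact_force: [-0.1, -0.5, -4.9]
width: 0.0209
gripper_force: 88.6
```

Request:
{"name": "jog_arm", "arguments": {"plan": [{"dx": 0, "dy": 1, "dz": 0, "ax": 0, "ay": 0, "az": 0, "grip": 1}, {"dx": 0, "dy": 1, "dz": 0, "ax": 0, "ay": 0, "az": 0, "grip": 1}, {"dx": 0, "dy": 1, "dz": 0, "ax": 0, "ay": 0, "az": 0, "grip": 1}, {"dx": 0, "dy": 0, "dz": 0, "ax": 0, "ay": 0, "az": 0, "grip": 1}]}}

```text
clock: 24.13
position: [0.5961, 0.1181, 0.2532]
ee_rot: [0.0, 0.644, 0.765, 0.0]
contact_force: [-1.8, -0.0, -5.5]
width: 0.0208
gripper_force: 88.6
```

Request:
{"name": "jog_arm", "arguments": {"plan": [{"dx": 0, "dy": 1, "dz": 0, "ax": 0, "ay": 0, "az": 0, "grip": 1}, {"dx": 0, "dy": 1, "dz": 0, "ax": 0, "ay": 0, "az": 0, "grip": 1}, {"dx": 0, "dy": 0, "dz": 0, "ax": 0, "ay": 0, "az": 0, "grip": 1}]}}

```text
clock: 24.38
position: [0.5982, 0.1184, 0.2532]
ee_rot: [0.0, 0.644, 0.765, 0.0]
contact_force: [-1.3, -0.2, -5.9]
width: 0.0208
gripper_force: 88.7
```

Request:
{"name": "jog_arm", "arguments": {"plan": [{"dx": 0, "dy": 1, "dz": 0, "ax": 0, "ay": 0, "az": 0, "grip": 1}, {"dx": 0, "dy": 1, "dz": 0, "ax": 0, "ay": 0, "az": 0, "grip": 1}, {"dx": 0, "dy": 0, "dz": 0, "ax": 0, "ay": 0, "az": 0, "grip": 1}]}}

```text
clock: 24.63
position: [0.6002, 0.1187, 0.2532]
ee_rot: [0.0, 0.644, 0.765, 0.0]
contact_force: [0.1, -0.3, -5.0]
width: 0.0209
gripper_force: 88.7
```

Request:
{"name": "jog_arm", "arguments": {"plan": [{"dx": 0, "dy": 1, "dz": 0, "ax": 0, "ay": 0, "az": 0, "grip": 1}, {"dx": 0, "dy": 0, "dz": 0, "ax": 0, "ay": 0, "az": 0, "grip": 1}]}}

```text
clock: 24.8
position: [0.6008, 0.1188, 0.2533]
ee_rot: [-0.0, 0.644, 0.765, -0.0]
contact_force: [-3.4, -1.1, -3.6]
width: 0.021
gripper_force: 88.9
```

Request:
{"name": "jog_arm", "arguments": {"plan": [{"dx": 0, "dy": 1, "dz": 0, "ax": 0, "ay": 0, "az": 0, "grip": 1}, {"dx": 0, "dy": 0, "dz": 0, "ax": 0, "ay": 0, "az": 0, "grip": 1}, {"dx": 0, "dy": 0, "dz": 0, "ax": 0, "ay": 0, "az": 0, "grip": 1}]}}

```text
clock: 25.05
position: [0.6012, 0.1189, 0.2532]
ee_rot: [-0.001, 0.644, 0.765, -0.001]
contact_force: [-4.6, -1.3, -0.8]
width: 0.0213
gripper_force: 89.2
```

Request:
{"name": "jog_arm", "arguments": {"plan": [{"dx": 0, "dy": 1, "dz": 0, "ax": 0, "ay": 0, "az": 0, "grip": 1}, {"dx": 0, "dy": 0, "dz": 0, "ax": 0, "ay": 0, "az": 0, "grip": 1}, {"dx": 0, "dy": 0, "dz": 0, "ax": 0, "ay": 0, "az": 0, "grip": 1}]}}

```text
clock: 25.3
position: [0.6016, 0.119, 0.2532]
ee_rot: [-0.001, 0.644, 0.765, -0.002]
contact_force: [-5.9, -1.9, -0.2]
width: 0.021
gripper_force: 89.4
```

Request:
{"name": "jog_arm", "arguments": {"plan": [{"dx": 0, "dy": -5, "dz": 0, "ax": 0, "ay": 0, "az": 0, "grip": 1}, {"dx": 0, "dy": -15, "dz": 0, "ax": 0, "ay": 0, "az": 0, "grip": 1}, {"dx": 0, "dy": -20, "dz": 0, "ax": 0, "ay": 0, "az": 0, "grip": 1}, {"dx": 0, "dy": -25, "dz": 0, "ax": 0, "ay": 0, "az": 0, "grip": 1}, {"dx": 0, "dy": -20, "dz": 0, "ax": 0, "ay": 0, "az": 0, "grip": 1}, {"dx": -20, "dy": 0, "dz": 0, "ax": 0, "ay": 0, "az": 0, "grip": 1}, {"dx": -30, "dy": 0, "dz": 0, "ax": 0, "ay": 0, "az": 0, "grip": 1}, {"dx": -20, "dy": 0, "dz": 0, "ax": 0, "ay": 0, "az": 0, "grip": 1}, {"dx": 0, "dy": 0, "dz": 0, "ax": 0, "ay": 0, "az": 0, "grip": 1}, {"dx": 0, "dy": 0, "dz": 0, "ax": 0, "ay": 0, "az": 0, "grip": 1}]}}

```text
clock: 26.13
position: [0.5322, 0.0348, 0.2537]
ee_rot: [0.001, 0.645, 0.764, 0.001]
contact_force: [0.3, -0.1, -4.4]
width: 0.0211
gripper_force: 89.2
```

Run:
```python
from h import *
s=sensors.get_state(); print(s['contact_force']); go(jig(-.066,.001),.0977,99.8)
d=snap('top','t11')
im=cv2.imread('pics/t11.png').astype(int)
# is carrier B still at its place: predicted top corners
print([proj('t11',[*jig(x,y),.044]).round(1) for x,y in ((-.02,.021),(-.02,-.019),(.022,.001),(.03,.071))])
```

```text
[ 0.31603045 -0.10699206 -4.41802748]
clk 26.1 pos [0.5322 0.0348 0.2537] psi 99.66 tilt [0.23 0.01] shift [ 1.2 29.8  1.1] az -0.02 q [-0.07  0.34  1.82  0.    0.98 -0.23] w 0.0211
[array([291.7, 161.3]), array([305.2, 158.7]), array([295.8, 145.9]), array([271.6, 147.7])]
```

Request:
{"name": "jog_arm", "arguments": {"plan": [{"dx": 1.2, "dy": 8, "dz": 1, "ax": 0, "ay": 0, "az": 0, "grip": 1}, {"dx": 0, "dy": 8, "dz": 0, "ax": 0, "ay": 0, "az": 0, "grip": 1}, {"dx": 0, "dy": 5, "dz": 0, "ax": 0, "ay": 0, "az": 0, "grip": 1}, {"dx": 0, "dy": 3, "dz": 0, "ax": 0, "ay": 0, "az": 0, "grip": 1}, {"dx": 0, "dy": 3, "dz": 0, "ax": 0, "ay": 0, "az": 0, "grip": 1}, {"dx": 0, "dy": 3, "dz": 0, "ax": 0, "ay": 0, "az": 0, "grip": 1}, {"dx": 0, "dy": 3, "dz": 0, "ax": 0, "ay": 0, "az": 0, "grip": 1}, {"dx": 0, "dy": 3, "dz": 0, "ax": 0, "ay": 0, "az": 0, "grip": 1}, {"dx": 0, "dy": 3, "dz": 0, "ax": 0, "ay": 0, "az": 0, "grip": 1}, {"dx": 0, "dy": 3, "dz": 0, "ax": 0, "ay": 0, "az": 0, "grip": 1}, {"dx": 0, "dy": 3, "dz": 0, "ax": 0, "ay": 0, "az": 0, "grip": 1}]}}

```text
clock: 27.1
position: [0.5754, 0.0446, 0.252]
ee_rot: [-0.0, 0.644, 0.765, -0.0]
contact_force: [-2.0, -1.1, -5.2]
width: 0.0206
gripper_force: 89.1
```

Request:
{"name": "jog_arm", "arguments": {"plan": [{"dx": 0, "dy": 2.5, "dz": 0, "ax": 0, "ay": 0, "az": 0, "grip": 1}, {"dx": 0, "dy": 2.5, "dz": 0, "ax": 0, "ay": 0, "az": 0, "grip": 1}, {"dx": 0, "dy": 2.5, "dz": 0, "ax": 0, "ay": 0, "az": 0, "grip": 1}, {"dx": 0, "dy": 2.5, "dz": 0, "ax": 0, "ay": 0, "az": 0, "grip": 1}, {"dx": 0, "dy": 2, "dz": 0, "ax": 0, "ay": 0, "az": 0, "grip": 1}, {"dx": 0, "dy": 2, "dz": 0, "ax": 0, "ay": 0, "az": 0, "grip": 1}, {"dx": 0, "dy": 2, "dz": 0, "ax": 0, "ay": 0, "az": 0, "grip": 1}, {"dx": 0, "dy": 2, "dz": 0, "ax": 0, "ay": 0, "az": 0, "grip": 1}, {"dx": 0, "dy": 2, "dz": 0, "ax": 0, "ay": 0, "az": 0, "grip": 1}, {"dx": 0, "dy": 0, "dz": 0, "ax": 0, "ay": 0, "az": 0, "grip": 1}]}}

```text
clock: 27.93
position: [0.5954, 0.0481, 0.2523]
ee_rot: [0.0, 0.644, 0.765, 0.0]
contact_force: [-0.2, 0.0, -4.6]
width: 0.021
gripper_force: 89.1
```

Request:
{"name": "jog_arm", "arguments": {"plan": [{"dx": 0, "dy": 1.5, "dz": 0, "ax": 0, "ay": 0, "az": 0, "grip": 1}, {"dx": 0, "dy": 1.5, "dz": 0, "ax": 0, "ay": 0, "az": 0, "grip": 1}, {"dx": 0, "dy": 0, "dz": 0, "ax": 0, "ay": 0, "az": 0, "grip": 1}]}}

```text
clock: 28.18
position: [0.598, 0.0486, 0.2523]
ee_rot: [0.0, 0.644, 0.765, 0.0]
contact_force: [-1.4, -0.6, -5.9]
width: 0.0209
gripper_force: 89.2
```

Request:
{"name": "jog_arm", "arguments": {"plan": [{"dx": 0, "dy": 1, "dz": 0, "ax": 0, "ay": 0, "az": 0, "grip": 1}, {"dx": 0, "dy": 1, "dz": 0, "ax": 0, "ay": 0, "az": 0, "grip": 1}, {"dx": 0, "dy": 0, "dz": 0, "ax": 0, "ay": 0, "az": 0, "grip": 1}]}}

```text
clock: 28.43
position: [0.6, 0.0489, 0.2522]
ee_rot: [0.0, 0.644, 0.765, 0.0]
contact_force: [-2.7, -0.6, -2.3]
width: 0.0206
gripper_force: 89.3
```

Request:
{"name": "jog_arm", "arguments": {"plan": [{"dx": 0, "dy": 1, "dz": 0, "ax": 0, "ay": 0, "az": 0, "grip": 1}, {"dx": 0, "dy": 1, "dz": 0, "ax": 0, "ay": 0, "az": 0, "grip": 1}, {"dx": 0, "dy": 0, "dz": 0, "ax": 0, "ay": 0, "az": 0, "grip": 1}]}}

```text
clock: 28.68
position: [0.6021, 0.0493, 0.2521]
ee_rot: [0.0, 0.644, 0.765, 0.0]
contact_force: [-1.9, -0.4, -3.2]
width: 0.0208
gripper_force: 89.3
```

Request:
{"name": "jog_arm", "arguments": {"plan": [{"dx": 0, "dy": 1, "dz": 0, "ax": 0, "ay": 0, "az": 0, "grip": 1}, {"dx": 0, "dy": 1, "dz": 0, "ax": 0, "ay": 0, "az": 0, "grip": 1}, {"dx": 0, "dy": 0, "dz": 0, "ax": 0, "ay": 0, "az": 0, "grip": 1}]}}

```text
clock: 28.93
position: [0.6041, 0.0496, 0.2521]
ee_rot: [0.0, 0.644, 0.765, 0.0]
contact_force: [-2.1, -0.3, -3.4]
width: 0.0212
gripper_force: 89.3
```

Request:
{"name": "jog_arm", "arguments": {"plan": [{"dx": 0, "dy": 1, "dz": 0, "ax": 0, "ay": 0, "az": 0, "grip": 1}, {"dx": 0, "dy": 1, "dz": 0, "ax": 0, "ay": 0, "az": 0, "grip": 1}, {"dx": 0, "dy": 0, "dz": 0, "ax": 0, "ay": 0, "az": 0, "grip": 1}]}}

```text
clock: 29.18
position: [0.605, 0.0498, 0.2522]
ee_rot: [-0.001, 0.644, 0.765, -0.001]
contact_force: [-5.1, -0.8, -0.6]
width: 0.0209
gripper_force: 89.8
```

Request:
{"name": "jog_arm", "arguments": {"plan": [{"dx": 0, "dy": 1, "dz": 0, "ax": 0, "ay": 0, "az": 0, "grip": 1}, {"dx": 0, "dy": 1, "dz": 0, "ax": 0, "ay": 0, "az": 0, "grip": 1}, {"dx": 0, "dy": 0, "dz": 0, "ax": 0, "ay": 0, "az": 0, "grip": 1}, {"dx": 0, "dy": 0, "dz": 0, "ax": 0, "ay": 0, "az": 0, "grip": 1}]}}

```text
clock: 29.52
position: [0.6058, 0.0499, 0.252]
ee_rot: [-0.002, 0.644, 0.765, -0.002]
contact_force: [-8.0, -1.9, 1.0]
width: 0.0209
gripper_force: 90.0
```

Request:
{"name": "jog_arm", "arguments": {"plan": [{"dx": 0, "dy": -5, "dz": 0, "ax": 0, "ay": 0, "az": 0, "grip": 1}, {"dx": 0, "dy": -15, "dz": 0, "ax": 0, "ay": 0, "az": 0, "grip": 1}, {"dx": 0, "dy": -25, "dz": 0, "ax": 0, "ay": 0, "az": 0, "grip": 1}, {"dx": 0, "dy": -30, "dz": 0, "ax": 0, "ay": 0, "az": 0, "grip": 1}, {"dx": 0, "dy": -35, "dz": -30, "ax": 0, "ay": 0, "az": 0, "grip": 1}, {"dx": 0, "dy": 0, "dz": -30, "ax": 0, "ay": 0, "az": 0, "grip": 1}, {"dx": 0, "dy": 0, "dz": 0, "ax": 0, "ay": 0, "az": 0, "grip": 1}, {"dx": 0, "dy": 0, "dz": 0, "ax": 0, "ay": 0, "az": 0, "grip": 1}]}}

```text
clock: 30.18
position: [0.5041, 0.032, 0.3115]
ee_rot: [0.004, 0.644, 0.765, 0.003]
contact_force: [0.1, 0.0, -5.3]
width: 0.0209
gripper_force: 90.4
```

Run:
```python
from h import *
s=sensors.get_state(); print(s['contact_force']); go((.440,-.293),.15,76)
```

```text
[ 0.08195881  0.04385352 -5.34712714]
clk 30.2 pos [0.5041 0.032  0.3115] psi 99.79 tilt [ 0.53 -0.02] shift [-309.4 -118.4    6. ] az 3.96 q [-0.07  0.24  1.8   0.    1.09 -0.25] w 0.0209
```

Request:
{"name": "jog_arm", "arguments": {"plan": [{"dx": -34.4, "dy": -13.2, "dz": 0, "ax": 0, "ay": 0, "az": 0, "grip": 1}, {"dx": -34.4, "dy": -13.2, "dz": 0, "ax": 0, "ay": 0, "az": 0, "grip": 1}, {"dx": -34.4, "dy": -13.2, "dz": 0, "ax": 0, "ay": 0, "az": 0, "grip": 1}, {"dx": -34.4, "dy": -13.2, "dz": 0, "ax": 0, "ay": 0, "az": 0, "grip": 1}, {"dx": -34.4, "dy": -13.2, "dz": 0, "ax": 0, "ay": 0, "az": 0, "grip": 1}, {"dx": -34.4, "dy": -13.2, "dz": 0, "ax": 0, "ay": 0, "az": 0, "grip": 1}, {"dx": -34.4, "dy": -13.2, "dz": 0, "ax": 0, "ay": 0, "az": 0, "grip": 1}, {"dx": -34.4, "dy": -13.2, "dz": 0, "ax": 0, "ay": 0, "az": 0, "grip": 1}, {"dx": -34.4, "dy": -13.2, "dz": 0, "ax": 0, "ay": 0, "az": 0, "grip": 1}, {"dx": 0, "dy": 0, "dz": 0, "ax": 0, "ay": 0, "az": 0.99, "grip": 1}, {"dx": 0, "dy": 0, "dz": 0, "ax": 0, "ay": 0, "az": 0.99, "grip": 1}, {"dx": 0, "dy": 0, "dz": 0, "ax": 0, "ay": 0, "az": 0.99, "grip": 1}, {"dx": 0, "dy": 0, "dz": 0, "ax": 0, "ay": 0, "az": 0.99, "grip": 1}, {"dx": 0, "dy": 0, "dz": 0, "ax": 0, "ay": 0, "az": 0, "grip": 1}, {"dx": 0, "dy": 0, "dz": 0, "ax": 0, "ay": 0, "az": 0, "grip": 1}]}}

```text
clock: 31.43
position: [0.4386, -0.2935, 0.308]
ee_rot: [-0.0, 0.787, 0.617, -0.0]
contact_force: [-0.3, -0.4, -3.7]
width: 0.0206
gripper_force: 90.6
```

Run:
```python
from h import *
go((.440,-.293),.0855,76)
```

```text
clk 31.4 pos [ 0.4386 -0.2935  0.308 ] psi 76.19 tilt [-0.03  0.04] shift [ 0.8  1.2 67.5] az 0.03 q [-0.72  0.28  1.76  0.    1.11 -0.48] w 0.0206
```

Request:
{"name": "jog_arm", "arguments": {"plan": [{"dx": 0.8, "dy": 1.2, "dz": 25, "ax": 0, "ay": 0, "az": 0, "grip": 1}, {"dx": 0, "dy": 0, "dz": 25, "ax": 0, "ay": 0, "az": 0, "grip": 1}, {"dx": 0, "dy": 0, "dz": 10, "ax": 0, "ay": 0, "az": 0, "grip": 1}, {"dx": 0, "dy": 0, "dz": 4, "ax": 0, "ay": 0, "az": 0, "grip": 1}, {"dx": 0, "dy": 0, "dz": 2, "ax": 0, "ay": 0, "az": 0, "grip": 1}, {"dx": 0, "dy": 0, "dz": 1, "ax": 0, "ay": 0, "az": 0, "grip": 1}, {"dx": 0, "dy": 0, "dz": 1, "ax": 0, "ay": 0, "az": 0, "grip": 1}, {"dx": 0, "dy": 0, "dz": 0, "ax": 0, "ay": 0, "az": 0, "grip": 1}, {"dx": 0, "dy": 0, "dz": 0, "ax": 0, "ay": 0, "az": 0, "grip": 1}]}}

```text
clock: 32.18
position: [0.4398, -0.293, 0.2422]
ee_rot: [0.001, 0.788, 0.616, 0.0]
contact_force: [0.4, -0.7, -4.2]
width: 0.0208
gripper_force: 90.3
```

Request:
{"name": "jog_arm", "arguments": {"plan": [{"dx": 0, "dy": 0, "dz": 1, "ax": 0, "ay": 0, "az": 0, "grip": 1}, {"dx": 0, "dy": 0, "dz": 1, "ax": 0, "ay": 0, "az": 0, "grip": 1}, {"dx": 0, "dy": 0, "dz": 0.7, "ax": 0, "ay": 0, "az": 0, "grip": 1}, {"dx": 0, "dy": 0, "dz": 0, "ax": 0, "ay": 0, "az": 0, "grip": 1}, {"dx": 0, "dy": 0, "dz": 0, "ax": 0, "ay": 0, "az": 0, "grip": 1}]}}

```text
clock: 32.6
position: [0.4397, -0.2928, 0.2392]
ee_rot: [0.0, 0.788, 0.616, 0.0]
contact_force: [-0.4, 1.2, 2.5]
width: 0.0213
gripper_force: 91.4
```

Contact at the same height as the pick. I'll release, rise, and check both the carriers and the mallet by code.

Request:
{"name": "jog_arm", "arguments": {"plan": [{"dx": 0, "dy": 0, "dz": 0, "ax": 0, "ay": 0, "az": 0, "grip": 0.5}, {"dx": 0, "dy": 0, "dz": 0, "ax": 0, "ay": 0, "az": 0, "grip": 0}, {"dx": 0, "dy": 0, "dz": 0, "ax": 0, "ay": 0, "az": 0, "grip": 0}, {"dx": 0, "dy": 0, "dz": 0, "ax": 0, "ay": 0, "az": 0, "grip": 0}, {"dx": 0, "dy": 0, "dz": 0, "ax": 0, "ay": 0, "az": 0, "grip": 0}, {"dx": 0, "dy": 0, "dz": -25, "ax": 0, "ay": 0, "az": 0, "grip": 0}, {"dx": 0, "dy": 0, "dz": -35, "ax": 0, "ay": 0, "az": 0, "grip": 0}, {"dx": 0, "dy": 0, "dz": -35, "ax": 0, "ay": 0, "az": 0, "grip": 0}, {"dx": 0, "dy": 0, "dz": 0, "ax": 0, "ay": 0, "az": 0, "grip": 0}, {"dx": 0, "dy": 0, "dz": 0, "ax": 0, "ay": 0, "az": 0, "grip": 0}]}}

```text
clock: 33.43
position: [0.4401, -0.2932, 0.3358]
ee_rot: [0.003, 0.788, 0.616, 0.0]
contact_force: [-0.2, 0.2, -0.6]
width: 0.0853
gripper_force: 0.0
```

Run:
```python
from h import *
d=snap('wrist','m2'); im=d['image'].astype(int)
m=(im.sum(2)>510).astype(np.uint8); m[:, :290]=0; m[:,355:]=0; m[:150]=0; m[290:]=0
m=cv2.morphologyEx(m,cv2.MORPH_OPEN,np.ones((3,3)))
n,l,st,c=cv2.connectedComponentsWithStats(m); i=1+st[1:,4].argmax()
r=cv2.minAreaRect(np.argwhere(l==i)[:,::-1].astype(np.float32)); p=ray('m2',*r[0],.109)
print('handle top',st[i],p,r[1:]); print('off mat',np.hypot(*(p[:2]-[.436,-.2913])))
# top view: carriers in the fixture
t=snap('top','t12')['image'].astype(int)
def jl(p): c,s=np.cos(JY),np.sin(JY); q=p[:2]-J; return (np.array([c*q[0]+s*q[1],-s*q[0]+c*q[1]])*1000)
for y in (.071,.001):
    print('lane',y)
    for yy in (-.014,.014):
        print([(int(1000*x),int(t[tuple(np.round(proj('t12',[*jig(x,y+yy),.044])[::-1]).astype(int))].sum())) for x in np.arange(-.04,.07,.005)])
# peg (dark) blob and where the bar is
h=jig(-.008,.14); 
for a in (80,85,88,90,92,95): 
    b=JY-np.radians(a); print(a,[int(t[tuple(np.round(proj('t12',[h[0]+q*np.sin(b),h[1]-q*np.cos(b),.04])[::-1]).astype(int))].sum()) for q in (.08,.12,.15,.22,.25,.28)])
go(jig(-.19,.14),.18,9.8)
```

```text
handle top [299 203  33  32 968] [ 0.44027749 -0.29242435  0.109     ] ((31.0, 32.0), 90.0)
off mat 0.004422788378651053
lane 0.071
[(-40, 356), (-35, 371), (-30, 365), (-25, 360), (-20, 366), (-15, 369), (-10, 366), (-5, 361), (0, 357), (4, 362), (9, 365), (14, 374), (19, 352), (24, 315), (29, 440), (34, 665), (39, 652), (44, 632), (49, 670), (54, 662), (59, 629), (64, 649), (69, 500)]
[(-40, 358), (-35, 364), (-30, 364), (-25, 369), (-20, 370), (-15, 360), (-10, 365), (-5, 354), (0, 364), (4, 350), (9, 359), (14, 357), (19, 368), (24, 315), (29, 377), (34, 652), (39, 651), (44, 649), (49, 594), (54, 652), (59, 651), (64, 595), (69, 499)]
lane 0.001
[(-40, 321), (-35, 357), (-30, 361), (-25, 366), (-20, 358), (-15, 366), (-10, 362), (-5, 363), (0, 371), (4, 355), (9, 368), (14, 316), (19, 338), (24, 642), (29, 661), (34, 668), (39, 612), (44, 642), (49, 662), (54, 612), (59, 648), (64, 652), (69, 505)]
[(-40, 310), (-35, 355), (-30, 365), (-25, 369), (-20, 364), (-15, 370), (-10, 364), (-5, 361), (0, 354), (4, 365), (9, 363), (14, 340), (19, 424), (24, 586), (29, 641), (34, 652), (39, 657), (44, 638), (49, 650), (54, 652), (59, 641), (64, 614), (69, 547)]
80 [230, 307, 279, 304, 312, 303]
85 [317, 201, 194, 307, 301, 306]
88 [532, 438, 359, 311, 315, 246]
90 [646, 656, 646, 621, 640, 659]
92 [622, 599, 409, 345, 284, 293]
95 [346, 300, 310, 305, 310, 303]
clk 33.5 pos [ 0.4391 -0.2924  0.3329] psi 76.04 tilt [-0.06  0.05] shift [ 430.3 -131.4   -1.7] az 11.04 q [-0.72  0.26  1.72 -0.    1.17 -0.48] w 0.0851
```

Measured: carrier near ends at x≈30 and ≈22 mm, so both are home. The mallet stands 4 mm from the mat centre and the bar is at 90°. Next I shut the hasp.

Run:
```python
from h import *
go((.4225,.1573),.075,10)
```

```text
clk 33.5 pos [ 0.4391 -0.2924  0.3329] psi 76.04 tilt [-0.06  0.05] shift [ 432.4 -124.5  103.3] az 11.01 q [-0.72  0.26  1.72 -0.    1.17 -0.48] w 0.0851
```

Request:
{"name": "jog_arm", "arguments": {"plan": [{"dx": 36, "dy": -10.4, "dz": 0, "ax": 0, "ay": 0, "az": 0, "grip": 0}, {"dx": 36, "dy": -10.4, "dz": 0, "ax": 0, "ay": 0, "az": 0, "grip": 0}, {"dx": 36, "dy": -10.4, "dz": 0, "ax": 0, "ay": 0, "az": 0, "grip": 0}, {"dx": 36, "dy": -10.4, "dz": 0, "ax": 0, "ay": 0, "az": 0, "grip": 0}, {"dx": 36, "dy": -10.4, "dz": 0, "ax": 0, "ay": 0, "az": 0, "grip": 0}, {"dx": 36, "dy": -10.4, "dz": 0, "ax": 0, "ay": 0, "az": 0, "grip": 0}, {"dx": 36, "dy": -10.4, "dz": 0, "ax": 0, "ay": 0, "az": 0, "grip": 0}, {"dx": 36, "dy": -10.4, "dz": 0, "ax": 0, "ay": 0, "az": 0, "grip": 0}, {"dx": 36, "dy": -10.4, "dz": 0, "ax": 0, "ay": 0, "az": 0, "grip": 0}, {"dx": 36, "dy": -10.4, "dz": 0, "ax": 0, "ay": 0, "az": 0, "grip": 0}, {"dx": 36, "dy": -10.4, "dz": 0, "ax": 0, "ay": 0, "az": 0, "grip": 0}, {"dx": 36, "dy": -10.4, "dz": 0, "ax": 0, "ay": 0, "az": 0, "grip": 0}]}}

```text
clock: 34.53
position: [0.4215, 0.1583, 0.3318]
ee_rot: [-0.001, 0.788, 0.616, -0.002]
contact_force: [0.7, -0.5, 0.1]
width: 0.0854
gripper_force: 0.0
```

Request:
{"name": "jog_arm", "arguments": {"plan": [{"dx": 0, "dy": 0, "dz": 0, "ax": 0, "ay": 0, "az": 0.92, "grip": 0}, {"dx": 0, "dy": 0, "dz": 0, "ax": 0, "ay": 0, "az": 0.92, "grip": 0}, {"dx": 0, "dy": 0, "dz": 0, "ax": 0, "ay": 0, "az": 0.92, "grip": 0}, {"dx": 0, "dy": 0, "dz": 0, "ax": 0, "ay": 0, "az": 0.92, "grip": 0}, {"dx": 0, "dy": 0, "dz": 0, "ax": 0, "ay": 0, "az": 0.92, "grip": 0}, {"dx": 0, "dy": 0, "dz": 0, "ax": 0, "ay": 0, "az": 0.92, "grip": 0}, {"dx": 0, "dy": 0, "dz": 0, "ax": 0, "ay": 0, "az": 0.92, "grip": 0}, {"dx": 0, "dy": 0, "dz": 0, "ax": 0, "ay": 0, "az": 0.92, "grip": 0}, {"dx": 0, "dy": 0, "dz": 0, "ax": 0, "ay": 0, "az": 0.92, "grip": 0}, {"dx": 0, "dy": 0, "dz": 0, "ax": 0, "ay": 0, "az": 0.92, "grip": 0}, {"dx": 0, "dy": 0, "dz": 0, "ax": 0, "ay": 0, "az": 0.92, "grip": 0}, {"dx": 0, "dy": 0, "dz": 0, "ax": 0, "ay": 0, "az": 0.92, "grip": 0}, {"dx": 0, "dy": 0, "dz": 0, "ax": 0, "ay": 0, "az": 0, "grip": 0}, {"dx": 0, "dy": 0, "dz": 0, "ax": 0, "ay": 0, "az": 0, "grip": 0}]}}

```text
clock: 35.7
position: [0.4222, 0.1565, 0.3322]
ee_rot: [0.0, 0.996, 0.087, -0.002]
contact_force: [0.4, -0.8, -0.4]
width: 0.0851
gripper_force: 0.0
```

Run:
```python
from h import *
go((.4225,.1573),.075,10)
```

```text
clk 35.7 pos [0.4222 0.1565 0.3322] psi 9.94 tilt [-0.18 -0.04] shift [  0.8  -0.8 102.2] az -0.01 q [ 0.2   0.15  1.87 -0.    1.13  1.6 ] w 0.0851
```

Request:
{"name": "jog_arm", "arguments": {"plan": [{"dx": 0.8, "dy": -0.8, "dz": 32, "ax": 0, "ay": 0, "az": 0, "grip": 0}, {"dx": 0, "dy": 0, "dz": 30, "ax": 0, "ay": 0, "az": 0, "grip": 0}, {"dx": 0, "dy": 0, "dz": 25, "ax": 0, "ay": 0, "az": 0, "grip": 0}, {"dx": 0, "dy": 0, "dz": 15, "ax": 0, "ay": 0, "az": 0, "grip": 0}, {"dx": 0, "dy": 0, "dz": 0, "ax": 0, "ay": 0, "az": 0, "grip": 1}, {"dx": 0, "dy": 0, "dz": 0, "ax": 0, "ay": 0, "az": 0, "grip": 1}, {"dx": 0, "dy": 0, "dz": 0, "ax": 0, "ay": 0, "az": 0, "grip": 1}, {"dx": 0, "dy": 0, "dz": 0, "ax": 0, "ay": 0, "az": 0, "grip": 1}, {"dx": 0, "dy": 0, "dz": 0, "ax": 0, "ay": 0, "az": 0, "grip": 1}, {"dx": 0, "dy": 0, "dz": 0, "ax": 0, "ay": 0, "az": 0, "grip": 1}], "grip_force": 30}}

```text
clock: 36.53
position: [0.4237, 0.1576, 0.2327]
ee_rot: [-0.0, 0.996, 0.086, 0.001]
contact_force: [-0.4, 0.2, 4.1]
width: 0.0171
gripper_force: 29.4
```

Request:
{"name": "jog_arm", "arguments": {"plan": [{"dx": 0.5, "dy": 13.7, "dz": 0, "ax": 0, "ay": 0, "az": -0.75, "grip": 1}, {"dx": 0.5, "dy": 13.7, "dz": 0, "ax": 0, "ay": 0, "az": -0.75, "grip": 1}, {"dx": 0.5, "dy": 13.7, "dz": 0, "ax": 0, "ay": 0, "az": -0.75, "grip": 1}, {"dx": 0.5, "dy": 13.7, "dz": 0, "ax": 0, "ay": 0, "az": -0.75, "grip": 1}, {"dx": 0.5, "dy": 13.7, "dz": 0, "ax": 0, "ay": 0, "az": -0.75, "grip": 1}, {"dx": 0.5, "dy": 13.7, "dz": 0, "ax": 0, "ay": 0, "az": -0.75, "grip": 1}, {"dx": 0.5, "dy": 13.7, "dz": 0, "ax": 0, "ay": 0, "az": -0.75, "grip": 1}, {"dx": 0.5, "dy": 13.7, "dz": 0, "ax": 0, "ay": 0, "az": -0.75, "grip": 1}, {"dx": 0.5, "dy": 13.7, "dz": 0, "ax": 0, "ay": 0, "az": -0.75, "grip": 1}]}}

```text
clock: 37.28
position: [0.4848, 0.0527, 0.2327]
ee_rot: [0.0, 0.905, 0.426, 0.002]
contact_force: [2.3, 5.8, 0.3]
width: 0.0173
gripper_force: 29.3
```

Request:
{"name": "jog_arm", "arguments": {"plan": [{"dx": 0.5, "dy": 13.7, "dz": 0, "ax": 0, "ay": 0, "az": -0.75, "grip": 1}, {"dx": 0.5, "dy": 13.7, "dz": 0, "ax": 0, "ay": 0, "az": -0.75, "grip": 1}, {"dx": 0.5, "dy": 13.7, "dz": 0, "ax": 0, "ay": 0, "az": -0.75, "grip": 1}, {"dx": 0.5, "dy": 13.7, "dz": 0, "ax": 0, "ay": 0, "az": -0.75, "grip": 1}, {"dx": 0.5, "dy": 13.7, "dz": 0, "ax": 0, "ay": 0, "az": -0.75, "grip": 1}, {"dx": 0.5, "dy": 13.7, "dz": 0, "ax": 0, "ay": 0, "az": -0.75, "grip": 1}, {"dx": 0.5, "dy": 13.7, "dz": 0, "ax": 0, "ay": 0, "az": -0.75, "grip": 1}, {"dx": 0.5, "dy": 13.7, "dz": 0, "ax": 0, "ay": 0, "az": -0.75, "grip": 1}, {"dx": 0.5, "dy": 13.7, "dz": 0, "ax": 0, "ay": 0, "az": -0.75, "grip": 1}, {"dx": 0, "dy": 0, "dz": 0, "ax": 0, "ay": 0, "az": 0, "grip": 1}]}}

```text
clock: 38.12
position: [0.5999, 0.0133, 0.2327]
ee_rot: [0.0, 0.701, 0.713, 0.003]
contact_force: [0.4, 4.4, 6.4]
width: 0.0177
gripper_force: 30.4
```

Run:
```python
from h import *
s=sensors.get_state(); h=jig(-.008,.14); p=s['position'][:2]-h; print(np.hypot(*p), 9.8-np.degrees(np.arctan2(p[0],-p[1])), s['contact_force'],s['width'])
```

```text
0.1745891714680266 8.111915878197388 [0.43362295 4.44248045 6.39123169] 0.01769102114799327
```

Another 8° to go; I'll finish it in small steps until the staple stops it.

Request:
{"name": "jog_arm", "arguments": {"plan": [{"dx": 0.1, "dy": 6.1, "dz": 0, "ax": 0, "ay": 0, "az": -0.33, "grip": 1}, {"dx": 0.1, "dy": 6.1, "dz": 0, "ax": 0, "ay": 0, "az": -0.33, "grip": 1}, {"dx": 0.1, "dy": 4, "dz": 0, "ax": 0, "ay": 0, "az": -0.22, "grip": 1}, {"dx": 0, "dy": 3, "dz": 0, "ax": 0, "ay": 0, "az": -0.16, "grip": 1}, {"dx": 0, "dy": 2, "dz": 0, "ax": 0, "ay": 0, "az": -0.1, "grip": 1}, {"dx": 0, "dy": 2, "dz": 0, "ax": 0, "ay": 0, "az": -0.1, "grip": 1}, {"dx": 0, "dy": 0, "dz": 0, "ax": 0, "ay": 0, "az": 0, "grip": 1}]}}

```text
clock: 38.7
position: [0.6209, 0.0151, 0.2327]
ee_rot: [-0.0, 0.654, 0.756, 0.001]
contact_force: [-0.4, 5.6, 4.3]
width: 0.0171
gripper_force: 30.2
```

Request:
{"name": "jog_arm", "arguments": {"plan": [{"dx": 0, "dy": 1.5, "dz": 0, "ax": 0, "ay": 0, "az": -0.05, "grip": 1}, {"dx": 0, "dy": 1.5, "dz": 0, "ax": 0, "ay": 0, "az": -0.05, "grip": 1}, {"dx": 0, "dy": 0, "dz": 0, "ax": 0, "ay": 0, "az": 0, "grip": 1}, {"dx": 0, "dy": 0, "dz": 0, "ax": 0, "ay": 0, "az": 0, "grip": 1}]}}

```text
clock: 39.03
position: [0.6235, 0.0156, 0.2327]
ee_rot: [-0.0, 0.65, 0.76, 0.001]
contact_force: [-1.0, 5.5, 3.9]
width: 0.0171
gripper_force: 30.2
```

Run:
```python
from h import *
s=sensors.get_state(); h=jig(-.008,.14); p=s['position'][:2]-h; print(np.hypot(*p), 9.8-np.degrees(np.arctan2(p[0],-p[1])), s['contact_force'],s['width'])
```

```text
0.17459472699642947 0.3361045035662027 [-0.99433457  5.53536456  3.86137831] 0.017057959016079725
```

Request:
{"name": "jog_arm", "arguments": {"plan": [{"dx": 0, "dy": 1.5, "dz": 0, "ax": 0, "ay": 0, "az": -0.05, "grip": 1}, {"dx": 0, "dy": 1, "dz": 0, "ax": 0, "ay": 0, "az": 0, "grip": 1}, {"dx": 0, "dy": 0, "dz": 0, "ax": 0, "ay": 0, "az": 0, "grip": 1}, {"dx": 0, "dy": 0, "dz": 0, "ax": 0, "ay": 0, "az": 0, "grip": 1}]}}

```text
clock: 39.37
position: [0.6254, 0.0159, 0.2327]
ee_rot: [-0.001, 0.648, 0.761, 0.001]
contact_force: [-2.9, 5.7, 6.3]
width: 0.0168
gripper_force: 30.3
```

Request:
{"name": "jog_arm", "arguments": {"plan": [{"dx": 0, "dy": 1, "dz": 0, "ax": 0, "ay": 0, "az": 0, "grip": 1}, {"dx": 0, "dy": 1, "dz": 0, "ax": 0, "ay": 0, "az": 0, "grip": 1}, {"dx": 0, "dy": 0, "dz": 0, "ax": 0, "ay": 0, "az": 0, "grip": 1}]}}

```text
clock: 39.62
position: [0.6261, 0.016, 0.2326]
ee_rot: [-0.002, 0.648, 0.761, -0.001]
contact_force: [-7.0, 3.4, 9.5]
width: 0.0171
gripper_force: 30.8
```

Against the joint's end stop now: it is shut. Release, rise, check.

Request:
{"name": "jog_arm", "arguments": {"plan": [{"dx": 0, "dy": -1, "dz": 0, "ax": 0, "ay": 0, "az": 0, "grip": 1}, {"dx": 0, "dy": 0, "dz": 0, "ax": 0, "ay": 0, "az": 0, "grip": 0}, {"dx": 0, "dy": 0, "dz": 0, "ax": 0, "ay": 0, "az": 0, "grip": 0}, {"dx": 0, "dy": 0, "dz": 0, "ax": 0, "ay": 0, "az": 0, "grip": 0}, {"dx": 0, "dy": 0, "dz": 0, "ax": 0, "ay": 0, "az": 0, "grip": 0}, {"dx": 0, "dy": 0, "dz": -30, "ax": 0, "ay": 0, "az": 0, "grip": 0}, {"dx": 0, "dy": 0, "dz": -35, "ax": 0, "ay": 0, "az": 0, "grip": 0}, {"dx": -35, "dy": 0, "dz": -35, "ax": 0, "ay": 0, "az": 0, "grip": 0}, {"dx": -40, "dy": 0, "dz": 0, "ax": 0, "ay": 0, "az": 0, "grip": 0}, {"dx": -40, "dy": 0, "dz": 0, "ax": 0, "ay": 0, "az": 0, "grip": 0}, {"dx": -40, "dy": 0, "dz": 0, "ax": 0, "ay": 0, "az": 0, "grip": 0}, {"dx": -40, "dy": 0, "dz": 0, "ax": 0, "ay": 0, "az": 0, "grip": 0}, {"dx": -40, "dy": 0, "dz": 0, "ax": 0, "ay": 0, "az": 0, "grip": 0}, {"dx": 0, "dy": 0, "dz": 0, "ax": 0, "ay": 0, "az": 0, "grip": 0}, {"dx": 0, "dy": 0, "dz": 0, "ax": 0, "ay": 0, "az": 0, "grip": 0}]}}

```text
clock: 40.87
position: [0.6634, -0.2145, 0.3252]
ee_rot: [-0.0, 0.65, 0.76, -0.0]
contact_force: [-0.5, 0.8, 0.2]
width: 0.0855
gripper_force: 0.0
```

Run:
```python
from h import *
t=snap('top','t13')['image'].astype(int)
S=lambda P:int(t[tuple(np.round(proj('t13',P)[::-1]).astype(int))].sum())
h=jig(-.008,.14)
for a in (-5,-3,-1,0,1,2,3,5,8):
    b=JY-np.radians(a); print(a,[S([h[0]+q*np.sin(b),h[1]-q*np.cos(b),.04]) for q in (.06,.1,.13,.21,.24,.27,.285)])
for y in (.071,.001): print([(int(1000*x),S([*jig(x,y+.0145),.044])) for x in np.arange(.01,.05,.004)])
p0=cv2.imread('pics/t12.png')[180:250,380:450].astype(int); p1=t[180:250,380:450,::-1]; print('mallet patch diff',abs(p0-p1).mean())
s=sensors.get_state(); print(s['contact_force'],s['clock'])
```

```text
-5 [402, 614, 324, 330, 615, 327, 266]
-3 [546, 603, 357, 313, 612, 273, 244]
-1 [601, 600, 597, 505, 597, 496, 490]
0 [601, 549, 583, 547, 584, 580, 593]
1 [518, 549, 583, 422, 505, 520, 338]
2 [518, 426, 468, 305, 316, 314, 296]
3 [518, 426, 330, 297, 309, 322, 290]
5 [349, 305, 325, 323, 333, 330, 332]
8 [287, 325, 333, 309, 274, 288, 295]
[(10, 322), (14, 318), (18, 330), (22, 306), (26, 278), (30, 340), (34, 611), (38, 615), (42, 607), (46, 580)]
[(10, 332), (14, 309), (18, 296), (22, 387), (26, 617), (30, 616), (34, 607), (38, 612), (42, 610), (46, 618)]
mallet patch diff 61.815170068027214
[-0.6955145   1.05627491 -0.66417705] 40.9167
```

```bash
python3 -c "
from rig import manip; print(manip.sign_off())"
```

```text
the job is handed in; nothing more can be done
None
```

I handed the job in at about 41 s on the robot's clock. Both carriers are home, in the left and middle lanes, and the hasp is shut. The mallet stood upright 4 mm from the mat's centre when I released it; the final top-view check of it was inconclusive. The sign-off returned no verdict.

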